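# Third hand: press the cooling fan against the rear panel while it is screwed on

## Task

Be my third hand: of the three loose fans, take the one that fits the round opening in the rear panel of the open chassis, lift it in upright and hold it clear of the chassis floor with its spoked (outlet) side flat against the inside of the panel, centred on the opening so that its four corner holes meet the panel's four screw holes. Press it against the panel with a steady push of about 10 newtons, never hard enough to crack its frame (25 newtons), and keep it so for at least three seconds. Finish while still gripping the fan and pushing, so that I can drive the screws from outside: do not set it down or let go, and leave everything else on the bench where it is.

Things in the scene. Friction and masses are not known exactly. Their poses are not given: they have to be found in the camera images.
- fan60: the fan that fits: black plastic axial fan, square frame 60 x 60 mm, 38 mm deep, 145 to 225 g, standing upright. Origin at the centre of its underside; z up (60 mm tall), x along the air flow towards the spoked outlet side (-19 to +19 mm), y across. At the start x points away from the robot (world +x) to within 40 degrees. Grip it from above by its flat sides at y = -30 and +30 mm
- fan60_face (a point): centre of the 60 mm fan's spoked outlet face: 19 mm along its x and 30 mm above its underside; same axes as the fan
- chassis: open aluminium chassis, 180 mm deep (x), 270 mm wide (y), fixed to the bench. Origin on the bench under its centre; x points to its rear panel (world +x to within 15 degrees). Floor top 8 mm above the bench, side flanges 27 mm, front lip 21 mm; a circuit board and parts below 40 mm lie in front and along the sides; at x = 5 to 75 mm, y = -120 to 120 mm the floor is clear
- rear_panel: thin upright aluminium panel, 268 mm wide, top edge 80 mm above the bench, with a 56 mm round opening and four screw holes 50 mm apart. Origin at the opening's centre on the inner face, 42 mm above the bench, 86 mm along x from the chassis centre; x points out of the chassis, z up. The sheet yields straight back about 0.4 mm per newton (4 mm at 10 N), springs back, and its origin moves with it
- fan40: a 40 x 40 x 28 mm fan of the same make, too small; stands upright. Origin at the centre of its underside, axes as the 60 mm fan. Leave it alone
- fan80: an 80 x 80 x 38 mm fan of the same make, too big; stands upright. Origin at the centre of its underside, axes as the 60 mm fan. Leave it alone
- screwdriver: screwdriver 190 mm long lying on the bench behind the chassis. Origin under its middle. Leave it alone
- solder_reel: grey reel of solder, 56 mm across, 36 mm high. Origin at the centre of its underside. Leave it alone
- finger_guard: round wire finger guard, 60 mm across, 4 mm high, lying flat. Origin at the centre of its underside. Leave it alone
- screw_dish: steel dish of fan screws, 64 mm across, 16 mm high. Origin at the centre of its underside. Leave it alone
- flux_jar: white jar with a black lid, 40 mm across, 42 mm high. Origin at the centre of its underside. Leave it alone
- tweezers: steel tweezers 125 mm long lying flat. Origin under their middle. Leave it alone

How it is judged:
By the outcome, as a careful person would: the job done as asked, in the order asked, and still so for the second after the job is handed in, while the arm keeps its last pose, push and grip.
It also fails if it takes over 48 s, if anything falls off the work surface, if the arm or the gripper's body presses on something with over 40 N, if the wrist force passes 120 N, or if a joint passes its speed limit or range.

## Robot

A 7-joint arm with a two-finger parallel gripper is mounted at the origin on the work surface. World frame = base frame: x ahead of the robot, y to its left, z up, the work surface at z = 0. Lengths are in mm, angles in rad, forces in N, time in s.
With the tool pointing down it reaches from about 425 to 875 mm from the base axis. Payload 4.7 kg.
Tool frame: the origin (TCP) lies at the very end of the fingers, on their centre line; the grasp point (between the pads) lies robot.grip_depth behind it (robot.grip_depth is the distance from the TCP to the grasp point, in mm); y points along the fingers, x is the direction in which the jaws open and shut, and the axes are right-handed (so a half turn about y gives the same grasp; the last joint's range is limited). The gripper opens to 87 mm and grips with 3 to 60 N. Pads are 19 mm wide; open, the fingers measure 117 mm over their backs; the gripper's body (75 mm by 190 mm) begins 51 mm behind the grasp point.
Start: joints at [-1.259, 0.321, -0.07, 1.45, 0.023, 1.371, -0.057], TCP at [190.749, 621.402, 222.587] pointing down, gripper open.
Joint ranges: [-2.86, 2.86], [-0.3, 2.09], [-1.38, 1.24], [0.06, 2.45], [-1.56, 4.7], [0.09, 2.05], [-2.69, 2.69]. Speed limits (rad/s): [2.57, 2.57, 3.14, 3.14, 3.14, 3.14, 3.14].

## Interface

Orientations are given as a 3x3 rotation matrix whose columns are the frame's x, y, z axes.
In Python, from rig import readout, camera, order, robot gives the robot as it stands.
- The arm moves only by the shell command python3 -m jog 'ROWS' [FORCE]. ROWS is JSON, a list of rows, each an object with "gripper": the opening, from 0 (shut) to 1 (fully open); "linear": the shift along the tool's x, y, z in m, a list of three; "turn": the turn about the tool's y in degrees. A call has 1 to 20 rows; each row shifts and turns the pose as measured when the row begins, along the tool's axes as they then stand; what a row does not reach is not made up. A row lasts 1/12 s, in which the tool goes at most 41.7 mm and 7.16 degrees, less where a joint would pass 70% of its speed; a pose out of reach is approached as far as the arm can. A call with a gripper value outside its range is refused whole. The fingers move at their own pace and stop on an object; FORCE is the grip in N (left out, the last holds). Time passes only in rows, so rows that do not move let the fingers close. It gives the time, the measured TCP pose, the force and the opening at its end, in the units of the state.
- readout.state(): the state, without advancing time (a new reading comes with each control period).
- camera(name): name is "scene" or "side" or "wrist"; returns a dict with "color" (400x640x3 uint8, red, green, blue), "mtx" (3x3 intrinsics, pixels), "k1" (the pictures are not rectified: a ray, as slopes to the right and down, at radius r is drawn at 1 + k1 r^2 times it, then the intrinsics apply), "cam_to_world" (4x4, takes a point from camera to world coordinates); the wrist camera has in their place "tool_from_camera" (4x4, takes a point from camera to tool coordinates, whose origin is the TCP and whose axes are the tool frame's). Camera axes: x right, y up, looking along -z (the intrinsics and any distortion apply to the point x, -y, -z); pixel columns grow to the right and rows downward; lengths in mm; the calibration is good to about 2 mm. A picture is of the moment at which its call begins: read the wrist's pose just before it. There is no depth.
- order.hand_in(): hands the job in, once; it reports no verdict.
The state is a dict: "t": time; "joint_pos": joint angles; "qd": joint speeds; "joint_torque": joint torques, N m; "tool_pos": TCP position; "orientation": TCP orientation; "contact_force": force on the tool from outside, world axes, zero at the start; "wrist_torque": the same for the moment, N m; "width": finger opening in mm.
Only numpy, scipy, OpenCV 4.12 (cv2) and the standard library are available. Lean on these libraries where they do the work, as an engineer would, in place of code of your own. Each camera call takes 0.05 s, during which the arm holds its last target.

## Working session

There is one attempt and no reset: what is moved stays moved. The work goes in short steps, Python scripts to look and compute and a shell command to move; the robot and the scene stay as the last step left them, time stands still between calls to the robot, and variables do not carry over. Pictures are saved under pics/ and viewed, and the job is handed in when it is done.

```bash
mkdir -p pics; ls
cat > h.py <<'E'
import numpy as np, cv2
from rig import readout, camera, order, robot
def snap(name,fn):
    s=readout.state(); c=camera(name)
    cv2.imwrite('pics/'+fn,c['color'][:,:,::-1])
    if 'cam_to_world' in c: T=np.array(c['cam_to_world'])
    else:
        W=np.eye(4); W[:3,:3]=np.array(s['orientation']); W[:3,3]=s['tool_pos']
        T=W@np.array(c['tool_from_camera'])
    np.savez('pics/'+fn[:-4]+'.npz',T=T,K=np.array(c['mtx']),k1=c['k1'],img=c['color'])
    return T,np.array(c['mtx']),c['k1']
def load(fn):
    d=np.load('pics/'+fn+'.npz'); return d['T'],d['K'],float(d['k1'])
def proj(P,cam):
    T,K,k1=cam; P=np.atleast_2d(P).astype(float)
    p=(P-T[:3,3])@T[:3,:3]; a=p[:,0]/-p[:,2]; b=-p[:,1]/-p[:,2]
    f=1+k1*(a*a+b*b)
    return np.c_[K[0,0]*a*f+K[0,2],K[1,1]*b*f+K[1,2]]
def ray(uv,cam):
    T,K,k1=cam
    d=np.array([[ (uv[0]-K[0,2])/K[0,0],(uv[1]-K[1,2])/K[1,1]]])[0]
    s=d.copy()
    for _ in range(50): s=d/(1+k1*(s@s))
    v=T[:3,:3]@np.array([s[0],-s[1],-1]); return T[:3,3],v/np.linalg.norm(v)
def onz(uv,z,cam):
    o,v=ray(uv,cam); return o+v*(z-o[2])/v[2]
E
python3 - <<'E'
from h import *
s=readout.state(); print({k:np.round(v,3).tolist() for k,v in s.items()}); print(robot.grip_depth, [a for a in dir(robot) if a[0]!='_'])
for n in ['scene','side','wrist']:
    T,K,k=snap(n,n+'0.png'); print(n,T.round(2).tolist(),K.tolist(),k)
E
```

```text
pics
{'t': 0.0, 'joint_pos': [-1.259, 0.322, -0.07, 1.452, 0.023, 1.371, -0.057], 'qd': [-0.001, 0.001, 0.002, 0.002, -0.0, 0.0, -0.001], 'joint_torque': [-0.0, -49.128, -0.404, -31.253, -0.064, 0.044, 0.0], 'tool_pos': [190.63, 620.831, 221.478], 'orientation': [[0.293, -0.0, -0.956], [0.956, -0.002, 0.293], [-0.002, -1.0, -0.0]], 'contact_force': [0.581, 0.19, -0.783], 'wrist_torque': [0.032, 0.053, 0.005], 'width': 86.735}
18.700000000000003 ['PlanningError', 'grip_depth']
scene [[0.11, -0.71, 0.7, 1337.4], [0.99, 0.08, -0.07, 31.36], [-0.01, 0.7, 0.71, 855.94], [0.0, 0.0, 0.0, 1.0]] [[520.2903535761889, 0.0, 319.89273308995587], [0.0, 520.2903535761889, 201.51931569034335], [0.0, 0.0, 1.0]] -0.018454611265107012
side [[-0.97, 0.14, -0.21, 339.46], [-0.26, -0.6, 0.76, 792.19], [-0.02, 0.79, 0.62, 650.39], [0.0, 0.0, 0.0, 1.0]] [[361.9976420204082, 0.0, 317.8376251297557], [0.0, 361.9976420204082, 198.74116273818177], [0.0, 0.0, 1.0]] 0.018178684490513713
wrist [[0.29, -0.92, -0.25, 122.63], [0.96, 0.28, 0.08, 642.59], [-0.0, -0.26, 0.96, 383.85], [0.0, 0.0, 0.0, 1.0]] [[340.2725725274731, 0.0, 319.05335132179056], [0.0, 340.2725725274731, 198.73715603866378], [0.0, 0.0, 1.0]] -0.03928284707727015
```

View pics/scene0.png

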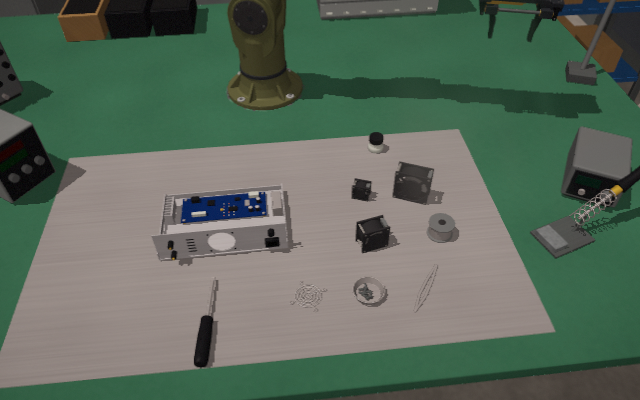

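View pics/side0.png

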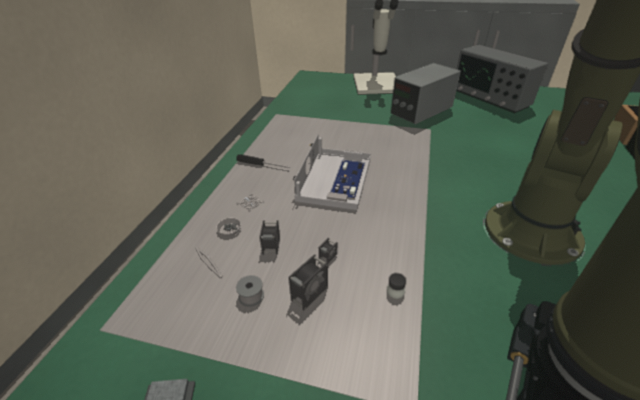

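View pics/wrist0.png

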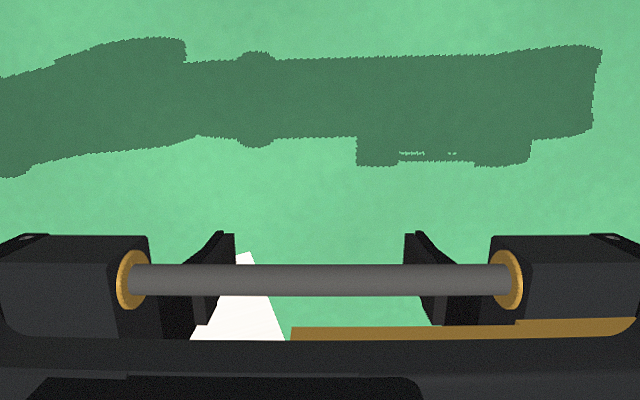

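The scene view shows the mid-size fan at about (373,234), the 80 mm fan at (413,183), the 40 mm fan at (362,190), and the chassis with the round opening at (222,241). I'll zoom in next.

Run:
```python
from h import *
i=cv2.imread('pics/scene0.png')
cv2.imwrite('pics/z1.png',cv2.resize(i[200:262,340:406],None,fx=9,fy=9,interpolation=cv2.INTER_CUBIC))
cv2.imwrite('pics/z2.png',cv2.resize(i[180:265,145:300],None,fx=5,fy=5,interpolation=cv2.INTER_CUBIC))
i=cv2.imread('pics/side0.png')
cv2.imwrite('pics/z3.png',cv2.resize(i[205:325,200:360],None,fx=5,fy=5,interpolation=cv2.INTER_CUBIC))
```

```text
(no output)
```

View pics/z1.png

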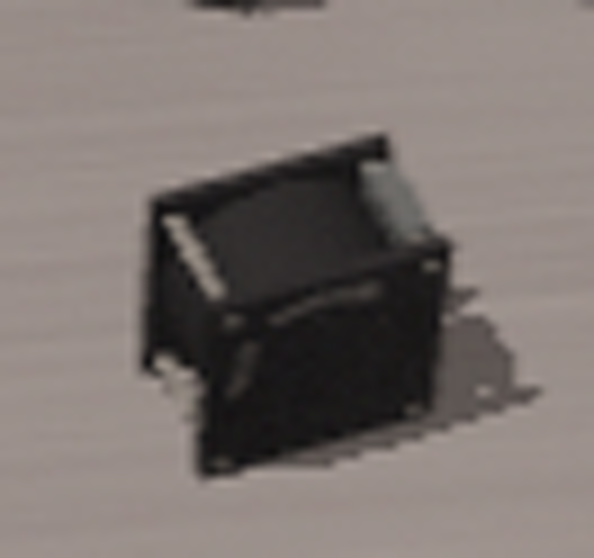

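View pics/z2.png

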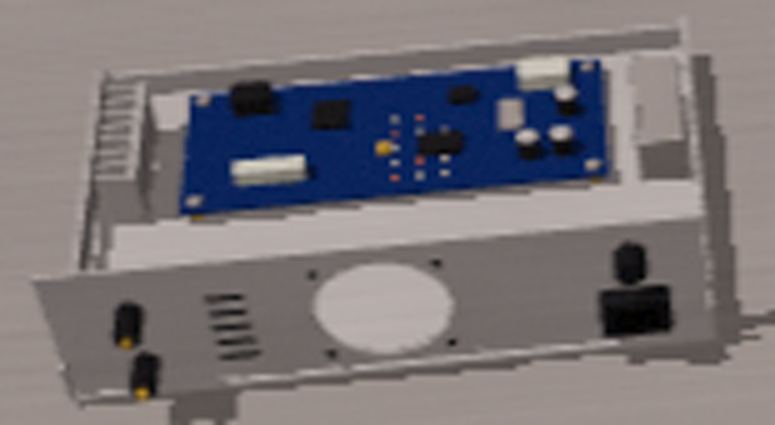

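View pics/z3.png

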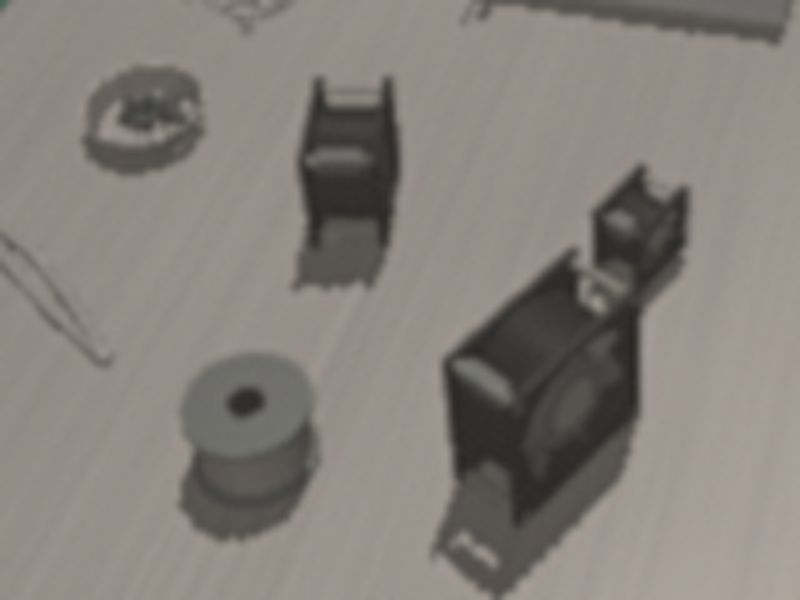

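```bash
cat > fit.py <<'E'
from h import *
from scipy.optimize import least_squares
def c(u,v,x0,y0,f): return [x0+(u+.5)/f-.5,y0+(v+.5)/f-.5]
def fit(cams,M,x0):
    # M: list of (camidx, local xyz, uv)
    def res(q):
        R=np.array([[np.cos(q[2]),-np.sin(q[2]),0],[np.sin(q[2]),np.cos(q[2]),0],[0,0,1]])
        return np.concatenate([(proj(R@np.array(l)+[q[0],q[1],0],cams[k])-uv)[0] for k,l,uv in M])
    s=least_squares(res,x0,x_scale=[1,1,.01]); return s.x,res(s.x)
E
python3 - <<'E'
from fit import *
S=load('scene0');D=load('side0')
a=lambda u,v:c(u,v,340,200,9)
b=lambda u,v:c(u,v,200,205,5)
M=[(0,(19,-30,60),a(213,305)),(0,(19,30,60),a(450,242)),(0,(19,-30,0),a(202,475)),(0,(19,30,0),a(433,410)),
(0,(-19,-30,60),a(152,198)),(0,(-19,30,60),a(388,135)),(0,(-19,-30,0),a(146,370))]
N=[(1,(19,30,60),b(303,160)),(1,(-19,30,60),b(396,158)),(1,(19,30,0),b(315,240)),(1,(-19,30,0),b(385,240)),(1,(19,-30,60),b(320,80)),(1,(-19,-30,60),b(390,80))]
for MM in (M,N,M+N):
    q,r=fit([S,D],MM,[700,100,0]); print('fan',q[:2].round(1),np.degrees(q[2]).round(2),np.abs(r).max().round(2),r.round(1))
d=lambda u,v:c(u,v,145,180,5)
P=[(0,(1,-25,67),d(312,275)),(0,(1,25,67),d(436,264)),(0,(1,-25,17),d(331,354)),(0,(1,25,17),d(452,342)),(0,(1,-134,80),d(34,280)),(0,(1,134,80),d(700,215))]
q,r=fit([S],P,[700,-200,0]); print('panel',q[:2].round(1),np.degrees(q[2]).round(2),r.round(1))
q,r=fit([S],P[:4],[700,-200,0]); print('panel',q[:2].round(1),np.degrees(q[2]).round(2),r.round(1))
E
```

```text
fan [628.9 209.6] 13.33 0.73 [ 0.1  0.7  0.7  0.1 -0.1  0.5  0.2  0.3 -0.3 -0.4 -0.  -0.6 -0.7 -0.7]
fan [628.7 205.5] 15.53 2.41 [-0.1 -0.2 -2.4 -0.2  0.5  1.5  2.   1.2 -0.6 -1.2  0.7 -1.5]
fan [628.4 208.4] 14.7 2.92 [-0.2  0.7  0.2 -0.3 -0.4  0.6 -0.3 -0.1 -0.9 -0.3 -1.  -0.9 -1.3 -0.5
 -0.6  0.6 -2.9  0.8 -0.1  2.3  1.5  2.2 -0.8 -0.5  0.6 -0.7]
panel [ 624.  -104.6] 0.81 [-0.  -0.   0.1 -0.2  0.1 -0.   0.   0.  -0.8 -0.   0.6  0.1]
panel [ 624.1 -104.7] 0.53 [-0.1 -0.   0.  -0.1  0.1 -0.  -0.   0.1]
```

```bash
python3 - <<'E'
from h import *
W=load('wrist0'); T=W[0]
s=readout.state(); R=np.array(s['orientation']);p=np.array(s['tool_pos'])
# project tool-frame points 
for z in (0,40,80,120,160):
    for yd in (0,160,200): print(z,yd,proj(p+R@np.array([0,yd,z]),W).round())
S=load('scene0')
for n,uv,z in [('fan80 mid',(413,183),40),('fan40',(362,190),20),('reel',(441,220),36)]: print(n,onz(uv,z,S).round())
E
python3 -m jog '[{"gripper":1,"linear":[0,0,0],"turn":-7},{"gripper":1,"linear":[0,0,0],"turn":-7}]'
```

```text
0 0 [[318. 250.]]
0 160 [[319. 182.]]
0 200 [[319. 174.]]
40 0 [[318. 173.]]
40 160 [[319. 141.]]
40 200 [[319. 137.]]
80 0 [[318.  87.]]
80 160 [[319.  96.]]
80 200 [[319.  98.]]
120 0 [[318. -10.]]
120 160 [[319.  50.]]
120 200 [[319.  56.]]
160 0 [[ 318. -117.]]
160 160 [[319.   0.]]
160 200 [[319.  12.]]
fan80 mid [497. 327.  40.]
fan40 [486. 212.  20.]
reel [613. 361.  36.]
t: 0.32
tool_pos: [190.5, 620.5, 220.7]
orientation: [[0.047, -0.001, -0.999], [0.999, -0.003, 0.047], [-0.003, -1.0, 0.0]]
contact_force: [0.3, -0.2, 0.8]
width: 87.4
```

```bash
python3 -m jog '[{"gripper":1,"linear":[-0.0244,0,-0.0286],"turn":0},{"gripper":1,"linear":[-0.0244,0,-0.0286],"turn":0},{"gripper":1,"linear":[-0.0244,0,-0.0286],"turn":0},{"gripper":1,"linear":[-0.0244,0,-0.0286],"turn":0},{"gripper":1,"linear":[-0.0244,0,-0.0286],"turn":0},{"gripper":1,"linear":[-0.0244,0,-0.0286],"turn":0},{"gripper":1,"linear":[-0.0244,0,-0.0286],"turn":0},{"gripper":1,"linear":[-0.0244,0,-0.0286],"turn":0},{"gripper":1,"linear":[-0.0244,0,-0.0286],"turn":0},{"gripper":1,"linear":[-0.0244,0,-0.0286],"turn":0},{"gripper":1,"linear":[-0.0244,0,-0.0286],"turn":0},{"gripper":1,"linear":[-0.0244,0,-0.0286],"turn":0},{"gripper":1,"linear":[-0.0244,0,-0.0286],"turn":0},{"gripper":1,"linear":[0,0,0],"turn":-5.5},{"gripper":1,"linear":[0,0,0],"turn":-5.5},{"gripper":1,"linear":[0,0,0],"turn":-5.5}]'
python3 - <<'E'
from h import *
s=readout.state(); print(np.round(s['joint_pos'],2), np.round(s['tool_pos'],1))
E
```

```text
t: 1.65
tool_pos: [562.2, 270.1, 211.9]
orientation: [[-0.259, -0.009, -0.966], [0.966, -0.011, -0.259], [-0.009, -1.0, 0.011]]
contact_force: [1.1, 0.5, 0.3]
width: 87.0
[-0.63  0.28  0.16  1.53 -0.04  1.35  1.37] [562.2 270.1 211.9]
```

```bash
python3 -m jog '[{"gripper":1,"linear":[-0.0256,0.004,-0.016],"turn":0},{"gripper":1,"linear":[-0.0256,0.004,-0.016],"turn":0},{"gripper":1,"linear":[-0.0256,0.004,-0.016],"turn":0},{"gripper":1,"linear":[0,0,0],"turn":0},{"gripper":1,"linear":[0,0,0],"turn":0}]'
python3 - <<'E'
from h import *
s=readout.state(); print(np.round(s['joint_pos'],2), np.round(s['tool_pos'],1))
snap('wrist','w1.png')
E
```

```text
t: 2.07
tool_pos: [629.8, 206.7, 197.2]
orientation: [[-0.266, -0.012, -0.964], [0.964, -0.011, -0.266], [-0.008, -1.0, 0.015]]
contact_force: [-1.2, 1.7, 0.2]
width: 87.3
[-0.52  0.37  0.21  1.44 -0.07  1.35  1.53] [629.8 206.7 197.2]
```

View pics/w1.png

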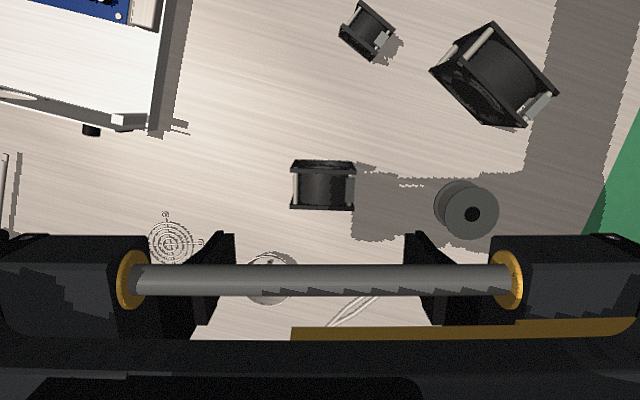

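The wrist view shows the 60 mm fan below the gripper at about (323,185), nearly square to the jaws. The chassis is at upper left.

Run:
```python
from h import *
i=cv2.imread('pics/w1.png')
cv2.imwrite('pics/w1z.png',cv2.resize(i[145:225,275:375],None,fx=8,fy=7.5,interpolation=cv2.INTER_CUBIC) if 0 else cv2.resize(i[150:222,278:372],None,fx=8,fy=8,interpolation=cv2.INTER_CUBIC))
```

```text
(no output)
```

View pics/w1z.png

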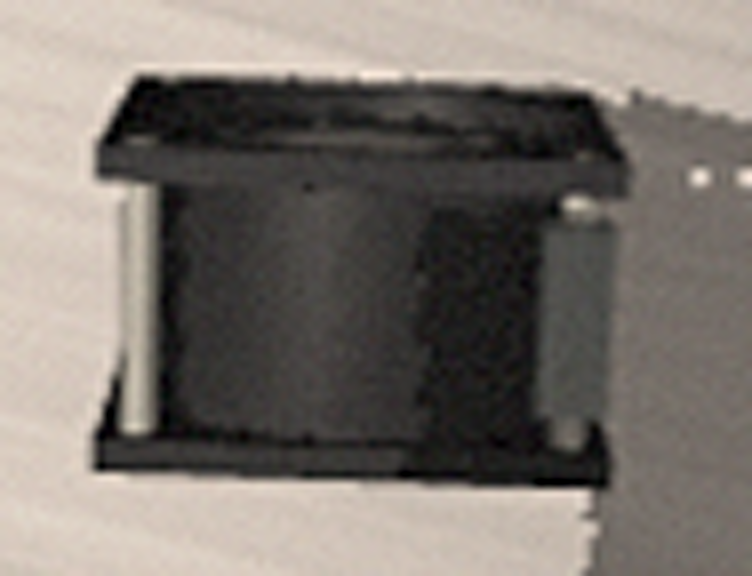

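Run:
```python
from fit import *
S=load('scene0');D=load('w1')
a=lambda u,v:c(u,v,340,200,9)
b=lambda u,v:c(u,v,278,150,8)
M=[(0,(19,-30,60),a(213,305)),(0,(19,30,60),a(450,242)),(0,(19,-30,0),a(202,475)),(0,(19,30,0),a(433,410)),
(0,(-19,-30,60),a(152,198)),(0,(-19,30,60),a(388,135)),(0,(-19,-30,0),a(146,370))]
N=[(1,(-19,-30,60),b(98,145)),(1,(-19,30,60),b(631,159)),(1,(19,-30,60),b(94,471)),(1,(19,30,60),b(609,488)),(1,(-19,-30,0),b(140,76)),(1,(-19,30,0),b(598,94))]
s=readout.state(); R=np.array(s['orientation']);p=np.array(s['tool_pos'])
for MM in (N,M+N):
    q,r=fit([S,D],MM,[630,208,.2]); print('fan',q[:2].round(1),np.degrees(q[2]).round(2),r.round(1))
    print('tool delta (TCP z=17)', (R.T@(np.array([q[0],q[1],17])-p)).round(1), 'turn', (-(np.degrees(q[2])+90-np.degrees(np.arctan2(R[1,0],R[0,0])))).round(2))
```

```text
fan [629.2 208.9] 13.4 [-0.  -0.1  0.5  0.6 -0.1  0.1  0.7  0.3 -0.2 -0.5 -1.  -0.7]
tool delta (TCP z=17) [  5.4 180.   -2.7] turn 1.96
fan [629.1 209. ] 13.43 [-0.1  0.8  0.5  0.2 -0.3  0.7 -0.   0.4 -0.5 -0.3 -0.3 -0.5 -0.9 -0.6
  0.1 -0.   0.6  0.6  0.   0.1  0.8  0.3 -0.1 -0.4 -0.9 -0.7]
tool delta (TCP z=17) [  5.5 180.   -2.8] turn 1.93
```

```bash
python3 -m jog '[{"gripper":1,"linear":[0.0014,0.028,-0.0007],"turn":1.9},{"gripper":1,"linear":[0.0013,0.028,-0.0007],"turn":0},{"gripper":1,"linear":[0.0013,0.028,-0.0007],"turn":0},{"gripper":1,"linear":[0.0013,0.028,-0.0007],"turn":0},{"gripper":1,"linear":[0,0,0],"turn":0}]'
cat > d.py <<'E'
from h import *
import sys
x,y,z,yaw=map(float,sys.argv[1:5])
s=readout.state(); R=np.array(s['orientation']);p=np.array(s['tool_pos'])
print('t',s['t'],'p',p.round(1),'F',np.round(s['contact_force'],1),'tau',np.round(s['wrist_torque'],2),'w',round(s['width'],1))
print('tilt x,z rows',R[2].round(4),'xang',np.degrees(np.arctan2(R[1,0],R[0,0])).round(2)-90)
print('delta',(R.T@(np.array([x,y,z])-p)).round(1),'turn',-(yaw+90-np.degrees(np.arctan2(R[1,0],R[0,0]))).round(2))
E
python3 d.py 629.1 209 17 13.4; python3 d.py 629.1 209 17 13.4
```

```text
t: 2.53
tool_pos: [629.7, 214.7, 84.5]
orientation: [[-0.235, -0.007, -0.972], [0.972, -0.009, -0.235], [-0.007, -1.0, 0.009]]
contact_force: [-2.4, -0.3, -0.9]
width: 87.0
t 2.5333 p [629.7 214.7  84.5] F [-2.4 -0.3 -0.9] tau [ 0.04  0.15 -0.03] w 87.0
tilt x,z rows [-0.0068 -0.9999  0.0085] xang 13.599999999999994
delta [-4.9 67.5  1.3] turn 0.2
t 2.5333 p [629.7 214.7  84.5] F [-2.4 -0.3 -0.9] tau [ 0.04  0.15 -0.03] w 87.0
tilt x,z rows [-0.0068 -0.9999  0.0085] xang 13.599999999999994
delta [-4.9 67.5  1.3] turn 0.2
```

```bash
python3 -m jog '[{"gripper":1,"linear":[-0.0045,0.015,0.001],"turn":0.2},{"gripper":1,"linear":[0,0.022,0],"turn":0},{"gripper":1,"linear":[0,0.022,0],"turn":0},{"gripper":1,"linear":[0,0.0,0],"turn":0}]'
python3 d.py 629.1 209 17 13.4; python3 -c "
from h import *
snap('wrist','w2.png')"
```

```text
t: 2.87
tool_pos: [628.3, 214.6, 28.1]
orientation: [[-0.238, -0.005, -0.971], [0.971, -0.006, -0.238], [-0.004, -1.0, 0.006]]
contact_force: [-1.4, -0.5, -1.2]
width: 87.1
t 2.8667 p [628.3 214.6  28.1] F [-1.4 -0.5 -1.2] tau [ 0.02  0.1  -0.  ] w 87.1
tilt x,z rows [-0.0043 -1.      0.0063] xang 13.739999999999995
delta [-5.6 11.2  0.5] turn 0.34
```

View pics/w2.png

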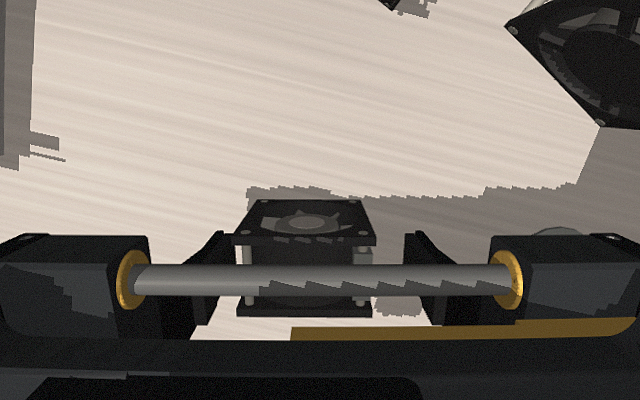

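The fan sits between the fingers, centred at about u=304 against a finger centre of 320. That is about 6 mm towards tool -x, which agrees with the computed delta.

```bash
python3 -m jog '[{"gripper":1,"linear":[-0.004,0.004,0],"turn":0.3},{"gripper":1,"linear":[-0.003,0.004,0],"turn":0},{"gripper":1,"linear":[0,0,0],"turn":0}]'
python3 d.py 629.1 209 17 13.4
```

```text
t: 3.17
tool_pos: [634.4, 210.7, 28.5]
orientation: [[-0.234, 0.005, -0.972], [0.972, -0.001, -0.234], [-0.002, -1.0, -0.005]]
contact_force: [-0.0, -1.0, -0.3]
width: 87.0
t 3.1667 p [634.4 210.7  28.5] F [-0.  -1.  -0.3] tau [ 0.04  0.05 -0.05] w 87.0
tilt x,z rows [-0.0019 -1.     -0.0048] xang 13.549999999999997
delta [-0.4 11.4  5.6] turn 0.15
```

```bash
python3 -m jog '[{"gripper":1,"linear":[0,0,0],"turn":0}]';python3 -m jog '[{"gripper":1,"linear":[0,0,0],"turn":0}]';python3 -m jog '[{"gripper":1,"linear":[0,0,0],"turn":0}]'
python3 d.py 629.1 209 17 13.4
```

```text
t: 3.25
tool_pos: [635.4, 210.8, 30.0]
orientation: [[-0.234, 0.007, -0.972], [0.972, 0.0, -0.234], [-0.002, -1.0, -0.007]]
contact_force: [-0.3, 1.0, -0.5]
width: 87.1
t: 3.33
tool_pos: [636.0, 210.8, 31.1]
orientation: [[-0.234, 0.009, -0.972], [0.972, 0.001, -0.234], [-0.001, -1.0, -0.009]]
contact_force: [0.1, -0.4, 0.9]
width: 86.9
t: 3.42
tool_pos: [636.6, 210.9, 32.0]
orientation: [[-0.233, 0.01, -0.972], [0.972, 0.001, -0.233], [-0.001, -1.0, -0.01]]
contact_force: [0.7, -0.9, -0.2]
width: 86.8
t 3.4167 p [636.6 210.9  32. ] F [ 0.7 -0.9 -0.2] tau [ 0.03  0.   -0.01] w 86.8
tilt x,z rows [-0.0012 -0.9999 -0.01  ] xang 13.5
delta [-0.1 15.   7.9] turn 0.1
```

```bash
for i in 1 2 3; do python3 -m jog '[{"gripper":1,"linear":[0,0,0],"turn":0},{"gripper":1,"linear":[0,0,0],"turn":0},{"gripper":1,"linear":[0,0,0],"turn":0}]' | grep -E "tool_pos|orient"; done
python3 d.py 629.1 209 17 13.4
```

```text
tool_pos: [637.3, 211.1, 33.3]
orientation: [[-0.233, 0.012, -0.972], [0.972, 0.002, -0.233], [-0.001, -1.0, -0.012]]
tool_pos: [637.2, 211.2, 33.2]
orientation: [[-0.233, 0.011, -0.972], [0.972, 0.002, -0.233], [-0.001, -1.0, -0.011]]
tool_pos: [636.9, 211.2, 32.9]
orientation: [[-0.234, 0.011, -0.972], [0.972, 0.002, -0.234], [-0.001, -1.0, -0.011]]
t 4.1667 p [636.9 211.2  32.9] F [ 0.1  0.2 -0.5] tau [ 0.05  0.09 -0.01] w 86.8
tilt x,z rows [-8.000e-04 -9.999e-01 -1.090e-02] xang 13.510000000000005
delta [-0.3 15.8  8.3] turn 0.11
```

```bash
python3 -m jog '[{"gripper":1,"linear":[0,0.004,0.003],"turn":0},{"gripper":1,"linear":[0,0.004,0.003],"turn":0},{"gripper":1,"linear":[0,0.004,0.003],"turn":0},{"gripper":1,"linear":[0,0.003,0],"turn":0}]'; for i in 1 2 3 ; do python3 -m jog '[{"gripper":1,"linear":[0,0,0],"turn":0},{"gripper":1,"linear":[0,0,0],"turn":0}]' | grep -E "tool_pos|orient"; done
python3 d.py 629.1 209 17 13.4
```

```text
t: 4.5
tool_pos: [627.8, 209.1, 16.9]
orientation: [[-0.234, 0.011, -0.972], [0.972, 0.002, -0.234], [-0.001, -1.0, -0.012]]
contact_force: [0.1, 0.3, 0.1]
width: 87.4
tool_pos: [626.5, 208.7, 15.4]
orientation: [[-0.234, 0.009, -0.972], [0.972, 0.001, -0.234], [-0.001, -1.0, -0.009]]
tool_pos: [626.4, 208.6, 15.2]
orientation: [[-0.234, 0.009, -0.972], [0.972, 0.001, -0.234], [-0.001, -1.0, -0.009]]
tool_pos: [626.8, 208.8, 15.5]
orientation: [[-0.234, 0.01, -0.972], [0.972, 0.001, -0.234], [-0.001, -1.0, -0.01]]
t 5.0 p [626.8 208.8  15.5] F [ 0.2 -0.1  0.1] tau [0.05 0.06 0.01] w 86.8
tilt x,z rows [-0.001  -1.     -0.0097] xang 13.519999999999996
delta [-0.4 -1.5 -2.3] turn 0.12
```

```bash
python3 -m jog '[{"gripper":1,"linear":[0,-0.001,-0.002],"turn":0},{"gripper":0.5,"linear":[0,0,0],"turn":0},{"gripper":0.5,"linear":[0,0,0],"turn":0},{"gripper":0.5,"linear":[0,0,0],"turn":0},{"gripper":0.5,"linear":[0,0,0],"turn":0},{"gripper":0.5,"linear":[0,0,0],"turn":0}]' 24
python3 d.py 629.1 209 17 13.4
```

```text
t: 5.5
tool_pos: [629.7, 209.4, 17.3]
orientation: [[-0.234, 0.011, -0.972], [0.972, 0.002, -0.234], [-0.001, -1.0, -0.011]]
contact_force: [1.0, -2.0, -0.2]
width: 61.4
t 5.5 p [629.7 209.4  17.3] F [ 1.  -2.  -0.2] tau [-0.25 -0.04  0.02] w 61.4
tilt x,z rows [-0.001  -0.9999 -0.0111] xang 13.510000000000005
delta [-0.3  0.3  0.7] turn 0.11
```

```bash
python3 -m jog '[{"gripper":0.4,"linear":[0,0,0],"turn":0},{"gripper":0.4,"linear":[0,0,0],"turn":0},{"gripper":0.4,"linear":[0,0,0],"turn":0}]' 24
python3 d.py 629.1 209 17 13.4;  python3 -c "
from h import *
snap('wrist','w3.png')"
```

```text
t: 5.75
tool_pos: [629.8, 209.3, 17.3]
orientation: [[-0.233, 0.011, -0.972], [0.972, 0.002, -0.233], [-0.001, -1.0, -0.011]]
contact_force: [-0.1, -0.2, -0.4]
width: 60.2
t 5.75 p [629.8 209.3  17.3] F [-0.1 -0.2 -0.4] tau [ 0.05 -0.02  0.06] w 60.2
tilt x,z rows [-0.001  -0.9999 -0.0112] xang 13.5
delta [-0.1  0.3  0.7] turn 0.1
```

View pics/w3.png

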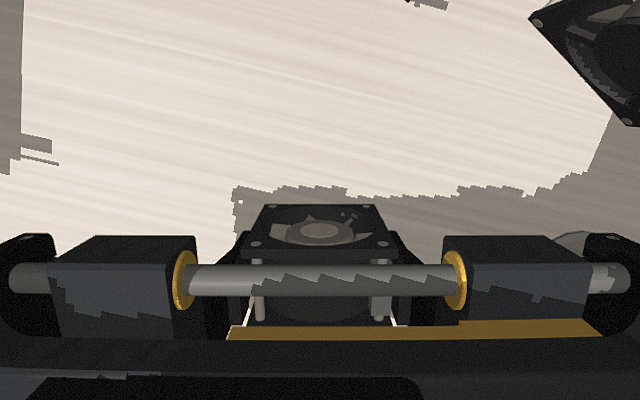

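The fan is gripped at 60.2 mm and centred between the fingers. Next I'll lift it.

```bash
python3 -m jog '[{"gripper":0.4,"linear":[0,-0.008,0],"turn":0},{"gripper":0.4,"linear":[0,-0.016,0],"turn":0},{"gripper":0.4,"linear":[0,-0.02,0],"turn":0},{"gripper":0.4,"linear":[0,-0.02,0],"turn":0},{"gripper":0.4,"linear":[0,-0.02,0],"turn":3},{"gripper":0.4,"linear":[0,-0.012,0],"turn":4},{"gripper":0.4,"linear":[0,0,0],"turn":4},{"gripper":0.4,"linear":[0,0,0],"turn":2},{"gripper":0.4,"linear":[0,0,0],"turn":0}]'
python3 d.py 593 -104.6 117 0.7
```

```text
t: 6.55
tool_pos: [624.5, 208.1, 116.8]
orientation: [[0.002, 0.002, -1.0], [1.0, -0.001, 0.002], [-0.001, -1.0, -0.002]]
contact_force: [-0.3, -0.1, -2.5]
width: 60.0
t 6.55 p [624.5 208.1 116.8] F [-0.3 -0.1 -2.5] tau [-0.03 -0.02  0.  ] w 60.0
tilt x,z rows [-0.0012 -1.     -0.0019] xang -0.10999999999999943
delta [-3.128e+02  2.000e-01  3.090e+01] turn -0.81
```

```bash
python3 -m jog '[{"gripper":0.4,"linear":[-0.012,0,0.002],"turn":-0.4},{"gripper":0.4,"linear":[-0.024,0,0.003],"turn":-0.4},{"gripper":0.4,"linear":[-0.026,0,0.003],"turn":0},{"gripper":0.4,"linear":[-0.026,0,0.003],"turn":0},{"gripper":0.4,"linear":[-0.026,0,0.003],"turn":0},{"gripper":0.4,"linear":[-0.026,0,0.003],"turn":0},{"gripper":0.4,"linear":[-0.026,0,0.003],"turn":0},{"gripper":0.4,"linear":[-0.026,0,0.003],"turn":0},{"gripper":0.4,"linear":[-0.026,0,0.003],"turn":0},{"gripper":0.4,"linear":[-0.024,0,0.002],"turn":0},{"gripper":0.4,"linear":[-0.012,0,0],"turn":0},{"gripper":0.4,"linear":[-0.006,0,0],"turn":0},{"gripper":0.4,"linear":[0,0,0],"turn":0},{"gripper":0.4,"linear":[0,0,0],"turn":0}]'
python3 d.py 593 -104.6 117 0.7
```

```text
t: 7.72
tool_pos: [588.9, -74.8, 112.3]
orientation: [[-0.03, -0.013, -0.999], [1.0, -0.005, -0.03], [-0.004, -1.0, 0.013]]
contact_force: [0.7, -0.3, -3.0]
width: 60.2
t 7.7167 p [588.9 -74.8 112.3] F [ 0.7 -0.3 -3. ] tau [0.06 0.03 0.05] w 60.2
tilt x,z rows [-0.0043 -0.9999  0.0133] xang 1.7099999999999937
delta [-29.9  -4.6  -3.1] turn 1.01
```

```bash
python3 -m jog '[{"gripper":0.4,"linear":[-0.006,-0.001,0],"turn":0.5},{"gripper":0.4,"linear":[-0.007,-0.001,0],"turn":0.5},{"gripper":0.4,"linear":[-0.007,-0.001,0],"turn":0},{"gripper":0.4,"linear":[-0.006,-0.001,0],"turn":0},{"gripper":0.4,"linear":[-0.002,0,0],"turn":0},{"gripper":0.4,"linear":[0,0,0],"turn":0},{"gripper":0.4,"linear":[0,0,0],"turn":0},{"gripper":0.4,"linear":[0,0,0],"turn":0},{"gripper":0.4,"linear":[0,0,0],"turn":0}]'
python3 d.py 593 -104.6 117 0.7
python3 -c "
from h import *
snap('wrist','w4.png'); snap('scene','s4.png'); snap('side','d4.png')
i=cv2.imread('pics/s4.png'); cv2.imwrite('pics/s4z.png',cv2.resize(i[130:270,130:310],None,fx=4,fy=4,interpolation=cv2.INTER_CUBIC))"
python3 d.py 593 -104.6 117 0.7
```

```text
t: 8.47
tool_pos: [590.2, -99.6, 116.3]
orientation: [[-0.02, -0.014, -1.0], [1.0, -0.002, -0.02], [-0.002, -1.0, 0.014]]
contact_force: [0.0, -0.2, -0.6]
width: 59.9
t 8.4667 p [590.2 -99.6 116.3] F [ 0.  -0.2 -0.6] tau [ 0.06 -0.07 -0.02] w 59.9
tilt x,z rows [-0.0021 -0.9999  0.014 ] xang 1.1400000000000006
delta [-5.1 -0.7 -2.7] turn 0.44
t 8.6167 p [590.2 -99.6 116.3] F [ 0.2 -0.1 -1.6] tau [ 0.03 -0.06  0.04] w 59.9
tilt x,z rows [-0.0022 -0.9999  0.014 ] xang 1.1500000000000057
delta [-5.  -0.7 -2.7] turn 0.45
```

View pics/w4.png

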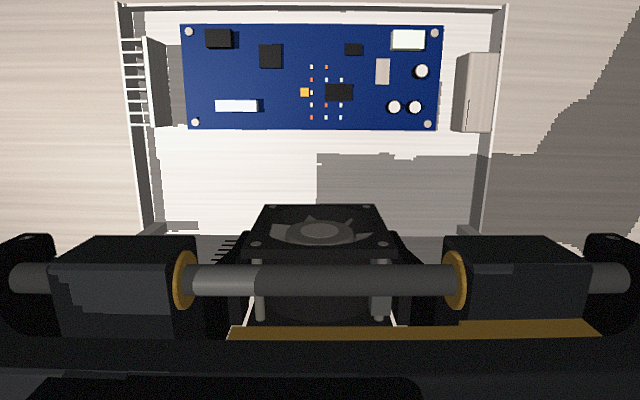

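View pics/s4z.png

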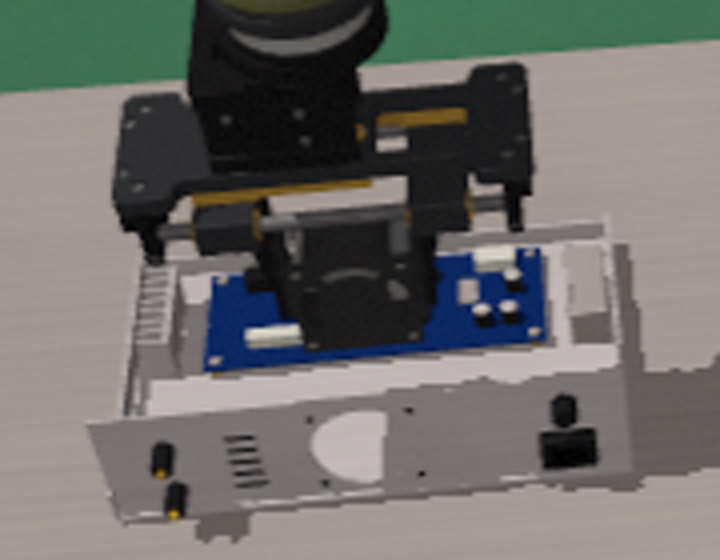

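The fan is upright in the gripper above the chassis, and the opening is visible in the scene view. I'll compare the fan's orientation with the chassis within the same image.

```bash
python3 -c "
from h import *
i=cv2.imread('pics/w4.png'); cv2.imwrite('pics/w4a.png',cv2.resize(i[195:260,240:404],None,fx=4.8,fy=4.8,interpolation=cv2.INTER_CUBIC))
cv2.imwrite('pics/w4b.png',np.vstack([cv2.resize(i[0:40,100:260],None,fx=5,fy=5,interpolation=cv2.INTER_CUBIC),cv2.resize(i[0:40,380:540],None,fx=5,fy=5,interpolation=cv2.INTER_CUBIC)]))
i=cv2.imread('pics/s4.png'); cv2.imwrite('pics/s4y.png',cv2.resize(i[180:265,190:255],None,fx=7,fy=7,interpolation=cv2.INTER_CUBIC))
"
```

```text
(no output)
```

View pics/w4a.png

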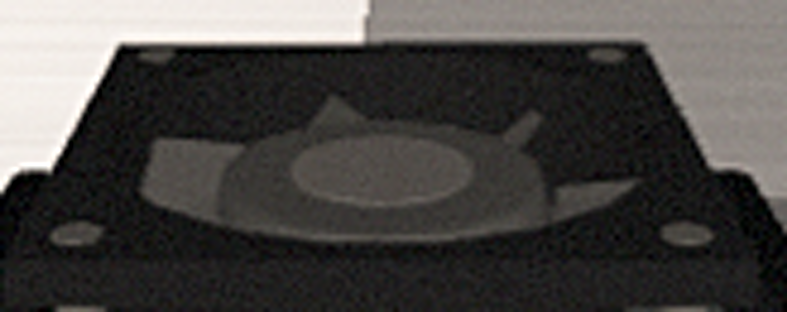

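View pics/w4b.png

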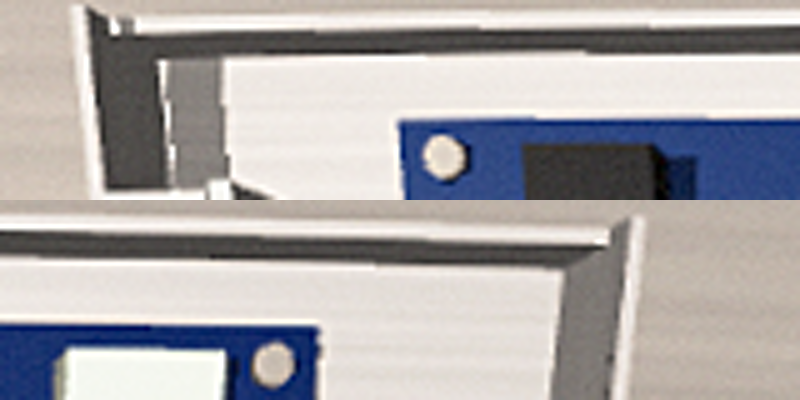

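View pics/s4y.png

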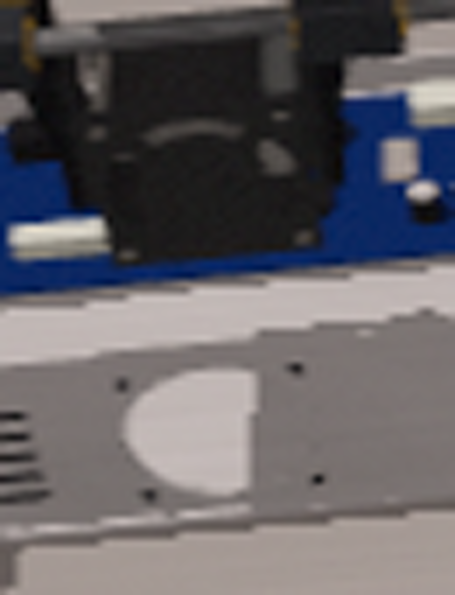

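Run:
```python
from fit import *
S=load('s4');W=load('w4')
s=readout.state(); R=np.array(s['orientation']);p=np.array(s['tool_pos'])
a=lambda u,v:c(u,v,190,180,7)
b=lambda u,v:c(u,v,240,195,4.8)
# pitch/roll: tool tilt change since grip
z0=p[2]-17.3
F=[(0,(19,-25,55+z0),a(97,132)),(0,(19,25,55+z0),a(281,114)),(0,(19,-25,5+z0),a(127,254)),(0,(19,25,5+z0),a(303,237))]
q,r=fit([S],F,[590,-100,0]); print('fan scene',q[:2].round(1),np.degrees(q[2]).round(2),r.round(2)); fs=q
P=[(0,(1,-25,67),a(122,385)),(0,(1,25,67),a(295,369)),(0,(1,-25,17),a(150,495)),(0,(1,25,17),a(318,479))]
q,r=fit([S],P,[620,-100,0]); print('panel scene',q[:2].round(1),np.degrees(q[2]).round(2),r.round(2))
N=[(1,(-19,-25,55+z0),b(77,234)),(1,(-19,25,55+z0),b(687,234)),(1,(-19,-25,5+z0),b(157,57)),(1,(-19,25,5+z0),b(609,55)),(1,(-19,-30,z0),b(119,44)),(1,(-19,30,z0),b(643,44))]
q,r=fit([S,W],N,[590,-100,0]); print('fan wrist',q[:2].round(1),np.degrees(q[2]).round(2),r.round(2))
print('fan in tool', (R.T@(np.array([q[0],q[1],z0])-p)).round(1),(R.T@(np.array([fs[0],fs[1],z0])-p)).round(1))
# chassis via wrist: lip top corners/board holes yaw
l=lambda u,v:c(u,v,100,0,5); m=lambda u,v:c(u,v-200,380,0,5)
for nm,A,B,z in [('lip in edge',l(150,36),m(600,250),21),('lip out',l(130,20),m(610,230),21),('board top',l(402,120),m(318,328),12),('boardholes',l(444,157),m(273,364),12)]:
    X=onz(A,z,W);Y=onz(B,z,W);d=Y-X; print(nm,X.round(1),Y.round(1),np.degrees(np.arctan2(-d[0],d[1])).round(2))
X=onz([195.5,122],12,W);Y=onz([427.5,124],12,W);d=Y-X;print(np.degrees(np.arctan2(-d[0],d[1])).round(2))
```

```text
fan scene [590.  -98.2] 1.18 [ 0.02 -0.19 -0.1  -0.13 -0.01  0.2   0.1   0.13]
panel scene [ 623.9 -104.6] 0.48 [-0.04 -0.05  0.15 -0.06 -0.09  0.04 -0.02  0.06]
fan wrist [590.2 -99.1] 1.25 [ 0.14 -1.42 -0.31 -1.53  0.35  0.8  -0.66  1.11  0.43  1.04  0.13  0.91]
fan in tool [ 0.5 17.3 -0.3] [ 1.4 17.3 -0.1]
lip in edge [ 451.6 -235.2   21. ] [448.4  24.3  21. ] 0.69
lip out [ 449.5 -237.8   21. ] [445.8  25.4  21. ] 0.8
board top [ 460.5 -203.4   12. ] [458.  -11.7  12. ] 0.76
boardholes [ 465.5 -197.5   12. ] [463.1 -17.9  12. ] 0.78
0.65
```

```bash
python3 -m jog '[{"gripper":0.4,"linear":[-0.002,0.004,0],"turn":0.5},{"gripper":0.4,"linear":[-0.002,0.008,0],"turn":0},{"gripper":0.4,"linear":[-0.0015,0.01,0],"turn":0},{"gripper":0.4,"linear":[-0.001,0.01,0],"turn":0},{"gripper":0.4,"linear":[0,0.01,0],"turn":0},{"gripper":0.4,"linear":[0,0.01,0],"turn":0},{"gripper":0.4,"linear":[0,0.008,0],"turn":0},{"gripper":0.4,"linear":[0,0.006,0],"turn":0},{"gripper":0.4,"linear":[0,0.003,0],"turn":0},{"gripper":0.4,"linear":[0,0,0],"turn":0},{"gripper":0.4,"linear":[0,0,0],"turn":0},{"gripper":0.4,"linear":[0,0,0],"turn":0}]'
python3 d.py 590.5 -106.4 29.3 0.7
```

```text
t: 9.62
tool_pos: [587.3, -106.3, 37.2]
orientation: [[-0.011, -0.019, -1.0], [1.0, -0.002, -0.011], [-0.002, -1.0, 0.019]]
contact_force: [-1.4, 0.3, -1.8]
width: 59.9
t 9.6167 p [ 587.3 -106.3   37.2] F [-1.4  0.3 -1.8] tau [ 0.02 -0.01 -0.03] w 59.9
tilt x,z rows [-0.0021 -0.9998  0.0186] xang 0.6200000000000045
delta [-0.1  7.8 -3.3] turn -0.08
```

```bash
python3 -m jog '[{"gripper":0.4,"linear":[0,0.001,0],"turn":0},{"gripper":0.4,"linear":[0,0.001,0],"turn":0},{"gripper":0.4,"linear":[0,0.001,0],"turn":0},{"gripper":0.4,"linear":[0,0.001,0],"turn":0},{"gripper":0.4,"linear":[0,0,0],"turn":0},{"gripper":0.4,"linear":[0,0,0],"turn":0},{"gripper":0.4,"linear":[0,0,0],"turn":0},{"gripper":0.4,"linear":[0,0,0],"turn":0}]'
python3 d.py 590.5 -106.4 29.3 0.7
python3 -c "
from h import *
snap('scene','s5.png'); snap('wrist','w5.png')
i=cv2.imread('pics/s5.png'); cv2.imwrite('pics/s5y.png',cv2.resize(i[190:265,185:260],None,fx=8,fy=8,interpolation=cv2.INTER_CUBIC))
i=cv2.imread('pics/w5.png'); cv2.imwrite('pics/w5a.png',cv2.resize(i[195:260,240:404],None,fx=4.8,fy=4.8,interpolation=cv2.INTER_CUBIC))
"
```

```text
t: 10.28
tool_pos: [589.3, -106.4, 35.3]
orientation: [[-0.011, -0.014, -1.0], [1.0, -0.002, -0.011], [-0.002, -1.0, 0.014]]
contact_force: [-0.5, 0.1, -2.2]
width: 59.9
t 10.2833 p [ 589.3 -106.4   35.3] F [-0.5  0.1 -2.2] tau [ 0.08  0.01 -0.01] w 59.9
tilt x,z rows [-0.0022 -0.9999  0.0137] xang 0.6400000000000006
delta [ 0.   6.  -1.3] turn -0.06
```

View pics/s5y.png

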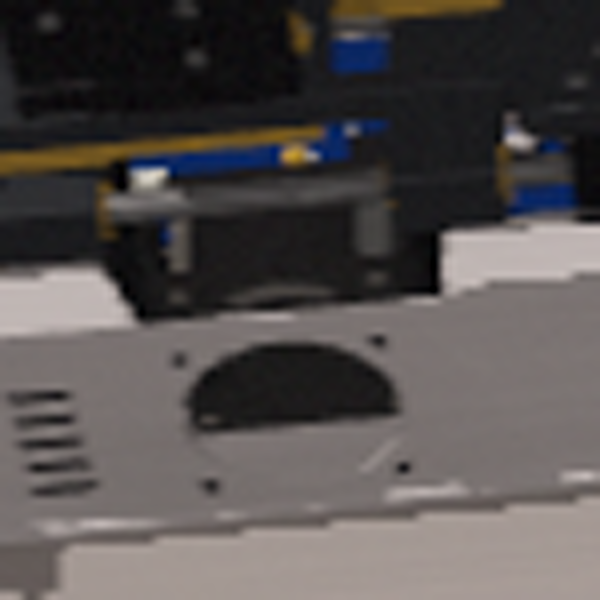

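View pics/w5.png

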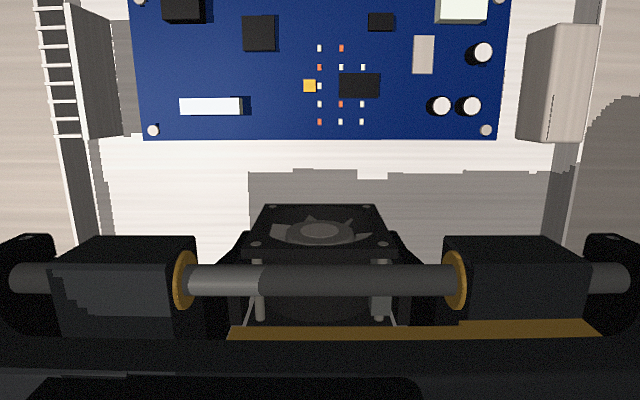

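```bash
python3 - <<'E'
from fit import *
S=load('s5')
a=lambda u,v:c(u,v,185,190,8)
z0=35.3-17.3
F=[(0,(19,-25,55+z0),a(178,298)),(0,(19,25,55+z0),a(376,277))]
q,r=fit([S],F,[590,-100,0]); print('fan scene',q[:2].round(1),np.degrees(q[2]).round(2),r.round(2)); 
P=[(0,(1,-25,67),a(179,360)),(0,(1,25,67),a(377,342)),(0,(1,-25,17),a(210,487)),(0,(1,25,17),a(403,468))]
g,r=fit([S],P,[620,-100,0]); print('panel scene',g[:2].round(1),np.degrees(g[2]).round(2),r.round(2))
t=np.radians(.65); d=q[:2]-g[:2]; print('fan in panel', d@[np.cos(t),np.sin(t)], d@[-np.sin(t),np.cos(t)])
E
python3 -m jog '[{"gripper":0.4,"linear":[0,0.002,0],"turn":0},{"gripper":0.4,"linear":[0,0.002,0],"turn":0},{"gripper":0.4,"linear":[0,0.001,0],"turn":0},{"gripper":0.4,"linear":[0,0,0],"turn":0},{"gripper":0.4,"linear":[0,0,0],"turn":0},{"gripper":0.4,"linear":[0,0,0],"turn":0},{"gripper":0.4,"linear":[0,0,0],"turn":0}]'
python3 d.py 590.5 -106.4 29.3 0.7
```

```text
fan scene [ 589.8 -105.2] 1.65 [ 0.  0. -0.  0.]
panel scene [ 624.1 -104.8] 0.56 [-0.07  0.04  0.09 -0.04  0.01 -0.04 -0.04  0.04]
fan in panel -34.25599594168198 -0.00047881455906353205
t: 10.97
tool_pos: [589.0, -106.4, 29.5]
orientation: [[-0.011, -0.014, -1.0], [1.0, -0.002, -0.011], [-0.002, -1.0, 0.014]]
contact_force: [-0.9, 0.4, -2.1]
width: 60.0
t 10.9667 p [ 589.  -106.4   29.5] F [-0.9  0.4 -2.1] tau [-0.    0.   -0.03] w 60.0
tilt x,z rows [-0.0021 -0.9999  0.0144] xang 0.6400000000000006
delta [ 0.   0.1 -1.5] turn -0.06
```

```bash
python3 -m jog '[{"gripper":0.4,"linear":[0,0,-0.002],"turn":0},{"gripper":0.4,"linear":[0,0,-0.002],"turn":0},{"gripper":0.4,"linear":[0,0,-0.002],"turn":0},{"gripper":0.4,"linear":[0,0,-0.002],"turn":0},{"gripper":0.4,"linear":[0,0,0],"turn":0},{"gripper":0.4,"linear":[0,0,0],"turn":0},{"gripper":0.4,"linear":[0,0,0],"turn":0}]'
python3 d.py 605 -106.4 29.3 0.7
```

```text
t: 11.55
tool_pos: [598.4, -106.3, 29.6]
orientation: [[-0.011, -0.014, -1.0], [1.0, -0.002, -0.011], [-0.002, -1.0, 0.014]]
contact_force: [-0.2, 0.4, -1.8]
width: 59.8
t 11.55 p [ 598.4 -106.3   29.6] F [-0.2  0.4 -1.8] tau [ 0.01 -0.03  0.08] w 59.8
tilt x,z rows [-0.0023 -0.9999  0.0136] xang 0.6500000000000057
delta [-0.1  0.2 -6.6] turn -0.05
```

```bash
python3 -m jog '[{"gripper":0.4,"linear":[0,0,-0.001],"turn":0},{"gripper":0.4,"linear":[0,0,-0.001],"turn":0},{"gripper":0.4,"linear":[0,0,-0.001],"turn":0},{"gripper":0.4,"linear":[0,0,0],"turn":0},{"gripper":0.4,"linear":[0,0,0],"turn":0}]'
python3 d.py 605 -106.4 29.3 0.7
python3 -m jog '[{"gripper":0.4,"linear":[0,0,-0.001],"turn":0},{"gripper":0.4,"linear":[0,0,-0.001],"turn":0},{"gripper":0.4,"linear":[0,0,0],"turn":0}]'
python3 d.py 605 -106.4 29.3 0.7
```

```text
t: 11.97
tool_pos: [601.6, -106.3, 29.5]
orientation: [[-0.011, -0.014, -1.0], [1.0, -0.002, -0.011], [-0.002, -1.0, 0.014]]
contact_force: [-0.1, -0.1, -2.3]
width: 59.9
t 11.9667 p [ 601.6 -106.3   29.5] F [-0.1 -0.1 -2.3] tau [ 0.02 -0.04 -0.04] w 59.9
tilt x,z rows [-0.0022 -0.9999  0.0138] xang 0.6400000000000006
delta [-0.2  0.1 -3.4] turn -0.06
t: 12.22
tool_pos: [603.7, -106.2, 29.5]
orientation: [[-0.011, -0.014, -1.0], [1.0, -0.002, -0.011], [-0.002, -1.0, 0.014]]
contact_force: [0.5, -0.2, -2.0]
width: 59.5
t 12.2167 p [ 603.7 -106.2   29.5] F [ 0.5 -0.2 -2. ] tau [ 0.02 -0.05  0.02] w 59.5
tilt x,z rows [-0.0022 -0.9999  0.0138] xang 0.6500000000000057
delta [-0.2  0.1 -1.3] turn -0.05
```

```bash
for i in 1 2 3 ; do python3 -m jog '[{"gripper":0.4,"linear":[0,0,-0.001],"turn":0}]' >/dev/null; python3 d.py 605 -106.4 29.3 0.7; done
```

```text
t 12.3 p [ 604.5 -106.3   29.4] F [-1.1  0.3 -1.6] tau [0.07 0.22 0.01] w 59.9
tilt x,z rows [-0.0021 -0.9999  0.0143] xang 0.6400000000000006
delta [-0.1  0.1 -0.5] turn -0.06
t 12.3833 p [ 604.9 -106.3   29.3] F [-2.9 -0.4 -1.1] tau [ 0.08  0.48 -0.  ] w 59.7
tilt x,z rows [-0.002  -0.9999  0.0157] xang 0.6400000000000006
delta [-0.1 -0.  -0.1] turn -0.06
t 12.4667 p [ 605.1 -106.3   29.1] F [-3.4 -0.3 -0.9] tau [0.03 0.59 0.03] w 59.5
tilt x,z rows [-0.0018 -0.9998  0.0177] xang 0.6400000000000006
delta [-0.1 -0.2  0.1] turn -0.06
```

```bash
for i in 1 2 3 ; do python3 -m jog '[{"gripper":0.4,"linear":[0,0,0],"turn":0}]' >/dev/null; python3 d.py 605 -106.4 29.3 0.7; done
```

```text
t 12.55 p [ 604.6 -106.3   28.9] F [-1.9  1.  -1.6] tau [0.02 0.32 0.04] w 60.2
tilt x,z rows [-0.0016 -0.9998  0.0189] xang 0.6400000000000006
delta [-0.1 -0.4 -0.4] turn -0.06
t 12.6333 p [ 604.4 -106.3   28.8] F [-1.3 -0.2 -0.4] tau [0.06 0.21 0.01] w 59.9
tilt x,z rows [-0.0016 -0.9998  0.0194] xang 0.6400000000000006
delta [-0.1 -0.5 -0.6] turn -0.06
t 12.7167 p [ 604.3 -106.3   28.7] F [-2.4  0.5 -1.8] tau [0.07 0.26 0.03] w 59.7
tilt x,z rows [-0.0015 -0.9998  0.0195] xang 0.6400000000000006
delta [-0.1 -0.6 -0.6] turn -0.06
```

```bash
for i in 1 2 3 4 5; do python3 -m jog '[{"gripper":0.4,"linear":[0,-0.0004,-0.002],"turn":0}]' >/dev/null; python3 d.py 605 -106.4 29.3 0.7 | head -2; done
```

```text
t 12.8 p [ 605.5 -106.3   28.8] F [-4.5  0.3 -2.1] tau [0.02 0.82 0.11] w 60.0
tilt x,z rows [-0.0014 -0.9998  0.0213] xang 0.6299999999999955
t 12.8833 p [ 606.1 -106.3   28.8] F [-6.7  0.   0.9] tau [0.08 1.14 0.15] w 60.0
tilt x,z rows [-0.001  -0.9997  0.0243] xang 0.6299999999999955
t 12.9667 p [ 606.4 -106.2   28.8] F [-6.9 -0.1  1.7] tau [0.16 1.36 0.09] w 59.9
tilt x,z rows [-5.000e-04 -9.996e-01  2.830e-02] xang 0.6200000000000045
t 13.05 p [ 606.4 -106.2   28.7] F [-6.7  0.8  2.9] tau [0.14 1.41 0.09] w 59.7
tilt x,z rows [ 0.     -0.9995  0.0331] xang 0.6200000000000045
t 13.1333 p [ 606.2 -106.2   28.6] F [-8.  -0.1  0.7] tau [0.07 1.43 0.05] w 59.9
tilt x,z rows [ 7.000e-04 -9.993e-01  3.820e-02] xang 0.6099999999999994
```

```bash
python3 -c "
from h import *
snap('scene','s6.png'); snap('side','d6.png'); snap('wrist','w6.png')
i=cv2.imread('pics/s6.png'); cv2.imwrite('pics/s6y.png',cv2.resize(i[190:265,185:260],None,fx=8,fy=8,interpolation=cv2.INTER_CUBIC))
i=cv2.imread('pics/d6.png'); cv2.imwrite('pics/d6y.png',cv2.resize(i[120:220,270:390],None,fx=6,fy=6,interpolation=cv2.INTER_CUBIC))
i=cv2.imread('pics/w6.png'); j=cv2.imread('pics/w5.png');f=lambda i:cv2.resize(i[195:260,240:404],None,fx=4.8,fy=4.8,interpolation=cv2.INTER_CUBIC)
cv2.imwrite('pics/w6a.png',np.vstack([f(j),f(i)[:285]]))
"; python3 d.py 605 -106.4 29.3 0.7
```

```text
t 13.2833 p [ 606.2 -106.2   28.6] F [-6.9  0.3  2.1] tau [0.15 1.42 0.09] w 59.8
tilt x,z rows [ 7.000e-04 -9.993e-01  3.820e-02] xang 0.6099999999999994
delta [-0.2 -0.6  1.3] turn -0.09
```

View pics/s6y.png

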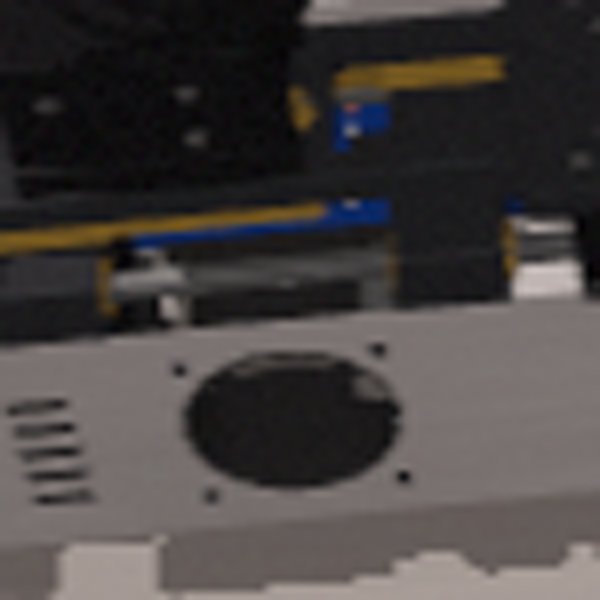

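View pics/d6y.png

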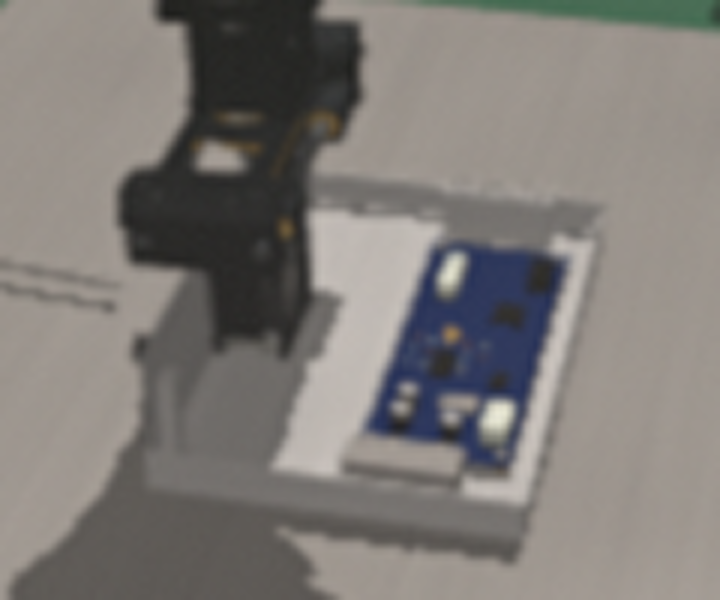

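View pics/w6a.png

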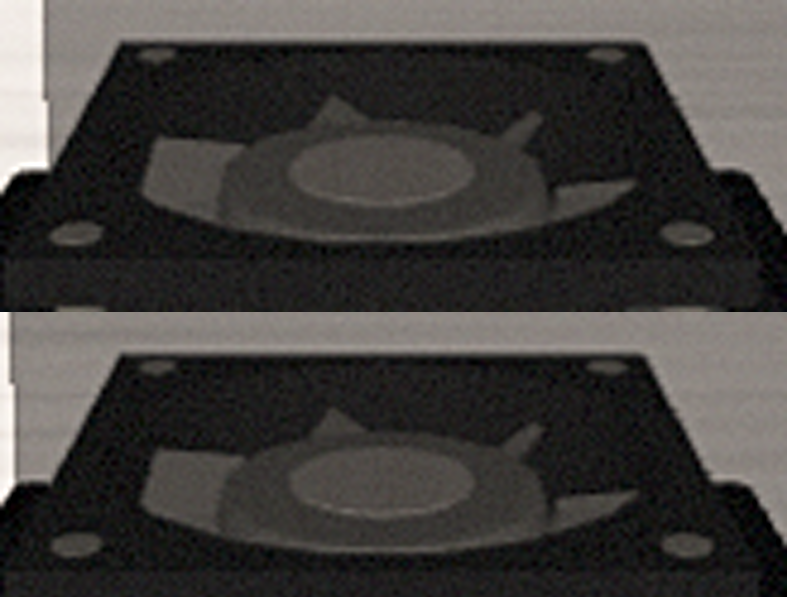

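The wrist views show that the fan has not turned in the grip (hole positions unchanged). The tool itself pitches back by about 0.005 rad per pushing row, so the fan is about 2.8° off flat. Holding the target doesn't drift. I'll back off, restore the pitch and then push in a single stroke.

```bash
for i in 1 2; do python3 -m jog '[{"gripper":0.4,"linear":[0,0,0.008],"turn":0}]' >/dev/null; python3 d.py 590.5 -106.4 29.3 0.7|head -2; done;  for i in 1 2; do python3 -m jog '[{"gripper":0.4,"linear":[0,-0.001,0],"turn":0},{"gripper":0.4,"linear":[0,0,0],"turn":0}]' >/dev/null; python3 d.py 590.5 -106.4 29.3 0.7; done
```

```text
t 13.3667 p [ 599.3 -106.2   28.9] F [ 1.7  0.2 -1.6] tau [ 0.04 -0.09 -0.03] w 59.6
tilt x,z rows [ 4.000e-04 -9.993e-01  3.690e-02] xang 0.6299999999999955
t 13.45 p [ 591.5 -106.4   29.2] F [ 0.2 -0.1 -2.4] tau [-0.01 -0.05  0.07] w 60.0
tilt x,z rows [-0.     -0.9994  0.0356] xang 0.6299999999999955
t 13.6167 p [ 591.1 -106.6   30.7] F [ 0.2 -0.2 -1.5] tau [ 0.01 -0.04  0.02] w 60.1
tilt x,z rows [ 0.     -0.9994  0.0334] xang 0.5900000000000034
delta [0.2 1.4 0.6] turn -0.11
t 13.7833 p [ 592.3 -106.6   32.5] F [-0.   0.4 -2.4] tau [ 0.11 -0.1  -0.01] w 60.0
tilt x,z rows [-1.000e-04 -9.995e-01  3.050e-02] xang 0.5900000000000034
delta [0.2 3.2 1.7] turn -0.11
```

```bash
python3 -m jog '[{"gripper":0.4,"linear":[0,-0.005,0],"turn":0},{"gripper":0.4,"linear":[0,-0.008,0.001],"turn":0},{"gripper":0.4,"linear":[0,-0.008,0.001],"turn":0},{"gripper":0.4,"linear":[0,-0.008,0.001],"turn":0},{"gripper":0.4,"linear":[0,-0.008,0.001],"turn":0},{"gripper":0.4,"linear":[0,-0.008,0.001],"turn":0},{"gripper":0.4,"linear":[0,-0.008,0],"turn":0},{"gripper":0.4,"linear":[0,-0.008,0],"turn":0},{"gripper":0.4,"linear":[0,-0.008,0],"turn":0},{"gripper":0.4,"linear":[0,-0.008,0],"turn":0},{"gripper":0.4,"linear":[0,-0.008,0],"turn":0},{"gripper":0.4,"linear":[0,-0.008,0],"turn":0},{"gripper":0.4,"linear":[0,-0.004,0],"turn":0}]' >/dev/null; python3 d.py 590.5 -106.4 29.3 0.7;python3 -m jog '[{"gripper":0.4,"linear":[0,0,0],"turn":0},{"gripper":0.4,"linear":[0,0,0],"turn":0},{"gripper":0.4,"linear":[0,0,0],"turn":0}]' >/dev/null; python3 d.py 590.5 -106.4 29.3 0.7
```

```text
t 14.8667 p [ 591.7 -106.7  141.7] F [-0.1 -0.5 -2.1] tau [-0.02 -0.02  0.05] w 59.7
tilt x,z rows [-5.000e-04 -9.997e-01  2.620e-02] xang 0.5999999999999943
delta [  0.3 112.4  -1.8] turn -0.1
t 15.1167 p [ 592.4 -106.7  143.1] F [-1.2  1.3 -2.7] tau [ 0.01 -0.12 -0.05] w 59.8
tilt x,z rows [-6.000e-04 -9.997e-01  2.430e-02] xang 0.5999999999999943
delta [  0.4 113.8  -0.9] turn -0.1
```

Now a faster descent of about 80 mm, staying well above the floor.

```bash
python3 -m jog '[{"gripper":0.4,"linear":[0,0.027,0],"turn":0},{"gripper":0.4,"linear":[0,0.027,0],"turn":0},{"gripper":0.4,"linear":[0,0.027,0],"turn":0},{"gripper":0.4,"linear":[0,0,0],"turn":0}]' >/dev/null; python3 d.py 590.5 -106.4 29.3 0.7;for i in 1 2 3; do python3 -m jog '[{"gripper":0.4,"linear":[0,0,0],"turn":0},{"gripper":0.4,"linear":[0,0,0],"turn":0}]' >/dev/null; python3 d.py 590.5 -106.4 29.3 0.7|head -2;done
```

```text
t 15.45 p [ 591.4 -106.7   60.2] F [-1.5  1.3 -3.6] tau [ 0.1   0.17 -0.02] w 59.8
tilt x,z rows [-5.000e-04 -9.998e-01  2.130e-02] xang 0.6200000000000045
delta [ 0.4 30.9  0.3] turn -0.08
t 15.6167 p [ 590.3 -106.7   59.4] F [ 0.  -0.1 -2.2] tau [-0.    0.04  0.01] w 59.9
tilt x,z rows [-6.000e-04 -9.997e-01  2.510e-02] xang 0.6099999999999994
t 15.7833 p [ 591.8 -106.9   61.8] F [-0.4  0.5 -2.9] tau [ 0.06 -0.04  0.02] w 59.6
tilt x,z rows [-9.000e-04 -9.998e-01  2.210e-02] xang 0.6200000000000045
t 15.95 p [ 593.6 -107.2   64.4] F [-0.2  0.9 -2.8] tau [ 0.   -0.01 -0.09] w 59.6
tilt x,z rows [-0.0011 -0.9998  0.0178] xang 0.6099999999999994
```

```bash
for i in 1 2 3; do python3 -m jog '[{"gripper":0.4,"linear":[0,0,0],"turn":0},{"gripper":0.4,"linear":[0,0,0],"turn":0}]' >/dev/null; python3 d.py 590.5 -106.4 29.3 0.7|head -2;done; python3 -c "
from h import *
print(np.round(readout.state()['joint_pos'],4), np.round(readout.state()['joint_torque'],2))"
```

```text
t 16.1167 p [ 594.7 -107.3   66.1] F [-0.9  0.4 -2.8] tau [ 0.06 -0.01  0.04] w 59.8
tilt x,z rows [-0.0012 -0.9999  0.0149] xang 0.6200000000000045
t 16.2833 p [ 595.1 -107.4   66.7] F [ 0.6  0.4 -3.1] tau [ 0.02 -0.04 -0.04] w 59.8
tilt x,z rows [-0.0013 -0.9999  0.0137] xang 0.6099999999999994
t 16.45 p [ 595.1 -107.4   66.8] F [ 0.2  0.1 -2.2] tau [ 0.07 -0.08 -0.01] w 59.9
tilt x,z rows [-0.0012 -0.9999  0.0137] xang 0.6099999999999994
[-0.1774  0.3691  0.3753  1.7431 -0.147   1.0709  1.8289] [ -0.   -46.53   4.67 -28.37   0.08   0.14  -0.  ]
```

```bash
python3 -m jog '[{"gripper":0.4,"linear":[0,-0.005,0],"turn":0},{"gripper":0.4,"linear":[0,-0.009,0],"turn":0},{"gripper":0.4,"linear":[0,-0.009,0],"turn":0},{"gripper":0.4,"linear":[0,-0.009,0.001],"turn":0},{"gripper":0.4,"linear":[0,-0.009,0.001],"turn":0},{"gripper":0.4,"linear":[0,-0.009,0.001],"turn":0},{"gripper":0.4,"linear":[0,-0.009,0.001],"turn":0},{"gripper":0.4,"linear":[0,-0.009,0.001],"turn":0},{"gripper":0.4,"linear":[0,-0.009,0],"turn":0},{"gripper":0.4,"linear":[0,-0.005,0],"turn":0},{"gripper":0.4,"linear":[0,0,0],"turn":0},{"gripper":0.4,"linear":[0,0,0],"turn":0}]' >/dev/null; python3 d.py 590.5 -106.4 29.3 0.7;python3 -m jog '[{"gripper":0.4,"linear":[0,0.03,0],"turn":0},{"gripper":0.4,"linear":[0,0.03,0],"turn":0},{"gripper":0.4,"linear":[0,0.03,0],"turn":0},{"gripper":0.4,"linear":[0,0,0],"turn":0},{"gripper":0.4,"linear":[0,0,0],"turn":0},{"gripper":0.4,"linear":[0,0,0],"turn":0},{"gripper":0.4,"linear":[0,0,0],"turn":0},{"gripper":0.4,"linear":[0,0,0],"turn":0}]' >/dev/null; python3 d.py 590.5 -106.4 29.3 0.7;for i in 1 2; do python3 -m jog '[{"gripper":0.4,"linear":[0,0,0],"turn":0},{"gripper":0.4,"linear":[0,0,0],"turn":0},{"gripper":0.4,"linear":[0,0,0],"turn":0}]' >/dev/null; python3 d.py 590.5 -106.4 29.3 0.7|head -2;done
```

```text
t 17.45 p [ 591.7 -107.7  160.5] F [-0.8  0.5 -2.6] tau [ 0.01  0.01 -0.03] w 59.9
tilt x,z rows [-0.0013 -1.      0.0096] xang 0.5900000000000034
delta [ 1.500e+00  1.312e+02 -1.000e-01] turn -0.11
t 18.1167 p [ 593.2 -108.1   71.2] F [ 0.8 -0.4 -1.6] tau [-0.   -0.02 -0.05] w 59.8
tilt x,z rows [-0.0018 -1.      0.0053] xang 0.5999999999999943
delta [ 1.8 41.9  2.5] turn -0.1
t 18.3667 p [ 595.9 -108.4   75.1] F [-0.9  0.6 -2.3] tau [ 0.04 -0.03 -0.  ] w 59.8
tilt x,z rows [-0.0021 -1.     -0.0012] xang 0.6099999999999994
t 18.6167 p [ 596.8 -108.5   76.6] F [-0.   0.2 -2.3] tau [ 0.06  0.07 -0.01] w 59.9
tilt x,z rows [-0.0021 -1.     -0.0038] xang 0.6099999999999994
```

```bash
python3 -m jog '[{"gripper":0.4,"linear":[0.001,-0.005,0.001],"turn":0},{"gripper":0.4,"linear":[0,-0.009,0.001],"turn":0},{"gripper":0.4,"linear":[0,-0.009,0.001],"turn":0},{"gripper":0.4,"linear":[0,-0.009,0.001],"turn":0},{"gripper":0.4,"linear":[0,-0.009,0.001],"turn":0},{"gripper":0.4,"linear":[0,-0.009,0.001],"turn":0},{"gripper":0.4,"linear":[0,-0.009,0.001],"turn":0},{"gripper":0.4,"linear":[0,-0.009,0],"turn":0},{"gripper":0.4,"linear":[0,-0.005,0],"turn":0},{"gripper":0.4,"linear":[0,0,0],"turn":0},{"gripper":0.4,"linear":[0,0,0],"turn":0}]' >/dev/null; python3 d.py 590.5 -106.4 29.3 0.7;python3 -m jog '[{"gripper":0.4,"linear":[0,0.03,0],"turn":0},{"gripper":0.4,"linear":[0,0.03,0],"turn":0},{"gripper":0.4,"linear":[0,0.03,0],"turn":0},{"gripper":0.4,"linear":[0,0,0],"turn":0},{"gripper":0.4,"linear":[0,0,0],"turn":0},{"gripper":0.4,"linear":[0,0,0],"turn":0},{"gripper":0.4,"linear":[0,0,0],"turn":0},{"gripper":0.4,"linear":[0,0,0],"turn":0}]' >/dev/null; python3 d.py 590.5 -106.4 29.3 0.7;for i in 1 2 ; do python3 -m jog '[{"gripper":0.4,"linear":[0,0,0],"turn":0},{"gripper":0.4,"linear":[0,0,0],"turn":0},{"gripper":0.4,"linear":[0,0,0],"turn":0}]' >/dev/null; python3 d.py 590.5 -106.4 29.3 0.7|head -2;done
```

```text
t 19.5333 p [ 589.6 -107.7  160.2] F [ 0.3  0.3 -2.3] tau [ 0.04 -0.02 -0.05] w 59.7
tilt x,z rows [-0.0021 -1.     -0.0078] xang 0.5799999999999983
delta [1.600e+00 1.309e+02 1.000e-01] turn -0.12
t 20.2 p [ 592.9 -108.1   71.1] F [-0.4 -0.3 -1.9] tau [0.01 0.07 0.02] w 59.5
tilt x,z rows [-0.0026 -0.9999 -0.0125] xang 0.5999999999999943
delta [ 1.9 41.8  2.9] turn -0.1
t 20.45 p [ 595.5 -108.5   75.1] F [ 0.7  0.6 -2.9] tau [0.06 0.02 0.  ] w 60.2
tilt x,z rows [-0.0028 -0.9998 -0.019 ] xang 0.5999999999999943
t 20.7 p [ 596.4 -108.6   76.6] F [ 0.3 -0.5 -2.1] tau [ 0.04  0.01 -0.03] w 59.7
tilt x,z rows [-0.0028 -0.9998 -0.0215] xang 0.5999999999999943
```

```bash
python3 -m jog '[{"gripper":0.4,"linear":[0.0004,0.003,0.0005],"turn":-0.1},{"gripper":0.4,"linear":[0.0004,0.005,0.0005],"turn":0},{"gripper":0.4,"linear":[0.0004,0.005,0.0005],"turn":0},{"gripper":0.4,"linear":[0.0004,0.005,0.0005],"turn":0},{"gripper":0.4,"linear":[0.0003,0.005,0.0005],"turn":0},{"gripper":0.4,"linear":[0,0.005,0.0005],"turn":0},{"gripper":0.4,"linear":[0,0.005,0],"turn":0},{"gripper":0.4,"linear":[0,0.004,0],"turn":0},{"gripper":0.4,"linear":[0,0.002,0],"turn":0},{"gripper":0.4,"linear":[0,0.0,0],"turn":0},{"gripper":0.4,"linear":[0,0,0],"turn":0}]' >/dev/null; python3 d.py 593 -106.4 29.3 0.7; python3 -m jog '[{"gripper":0.4,"linear":[0,0,0],"turn":0},{"gripper":0.4,"linear":[0,0,0],"turn":0},{"gripper":0.4,"linear":[0,0,0],"turn":0}]' >/dev/null; python3 d.py 593 -106.4 29.3 0.7
```

```text
t 21.6167 p [ 592.5 -106.4   31.2] F [-0.2 -0.  -1.6] tau [ 0.03 -0.01  0.07] w 60.1
tilt x,z rows [-0.0028 -0.9998 -0.0179] xang 0.7199999999999989
delta [-0.   1.9 -0.5] turn 0.02
t 21.8667 p [ 593.  -106.5   31.8] F [ 0.6 -1.2 -2.7] tau [0.01 0.04 0.01] w 59.7
tilt x,z rows [-0.0029 -0.9998 -0.0189] xang 0.7099999999999937
delta [0.1 2.5 0. ] turn 0.01
```

```bash
python3 -m jog '[{"gripper":0.4,"linear":[0.0001,0.001,-0.001],"turn":0},{"gripper":0.4,"linear":[0.0001,0.001,-0.001],"turn":0},{"gripper":0.4,"linear":[0.0001,0.0006,-0.001],"turn":0},{"gripper":0.4,"linear":[0,0,-0.001],"turn":0},{"gripper":0.4,"linear":[0,0,-0.001],"turn":0},{"gripper":0.4,"linear":[0,0,-0.001],"turn":0},{"gripper":0.4,"linear":[0,0,-0.001],"turn":0},{"gripper":0.4,"linear":[0,0,-0.001],"turn":0},{"gripper":0.4,"linear":[0,0,0],"turn":0},{"gripper":0.4,"linear":[0,0,0],"turn":0},{"gripper":0.4,"linear":[0,0,0],"turn":0}]' >/dev/null; python3 d.py 604 -106.2 29.3 0.65; python3 -c "
from h import *
snap('scene','s7.png')
i=cv2.imread('pics/s7.png'); cv2.imwrite('pics/s7y.png',cv2.resize(i[190:265,185:260],None,fx=8,fy=8,interpolation=cv2.INTER_CUBIC))"; python3 d.py 604 -106.2 29.3 0.65
```

```text
t 22.7833 p [ 602.9 -106.1   30. ] F [ 1.2 -0.5 -2.3] tau [-0.02  0.06 -0.04] w 59.9
tilt x,z rows [-0.003  -0.9998 -0.0208] xang 0.7199999999999989
delta [-0.1  0.8 -1.1] turn 0.07
t 22.8333 p [ 602.9 -106.1   30.1] F [ 0.3 -0.1 -3.3] tau [0.02 0.07 0.02] w 59.8
tilt x,z rows [-0.003  -0.9998 -0.0209] xang 0.7199999999999989
delta [-0.1  0.8 -1.1] turn 0.07
```

View pics/s7y.png

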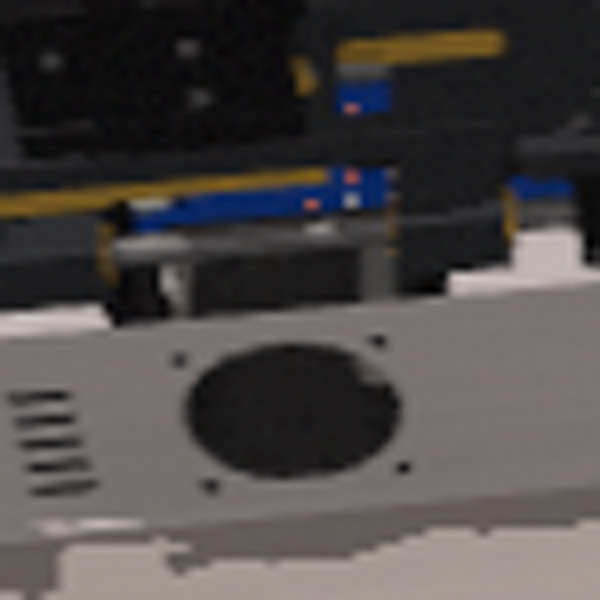

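```bash
python3 -m jog '[{"gripper":0.4,"linear":[0,0.0006,-0.001],"turn":0},{"gripper":0.4,"linear":[0,0.0004,-0.0005],"turn":0},{"gripper":0.4,"linear":[0,0,0],"turn":0},{"gripper":0.4,"linear":[0,0,0],"turn":0}]' >/dev/null; python3 d.py 605 -106.2 29.3 0.65; python3 -m jog '[{"gripper":0.4,"linear":[0,0,-0.004],"turn":0}]' >/dev/null; python3 d.py 605 -106.2 29.3 0.65|head -2; python3 -c "
from h import *
for i in range(4):
    camera('side'); s=readout.state(); print(s['t'],np.round(s['tool_pos'],1),np.round(s['contact_force'],1),np.round(s['wrist_torque'],2),np.round(s['orientation'][2],4))"
```

```text
t 23.1667 p [ 604.4 -106.1   29. ] F [-0.1  0.8 -2.3] tau [0.05 0.01 0.01] w 59.8
tilt x,z rows [-0.003  -0.9998 -0.0208] xang 0.7199999999999989
delta [-0.1 -0.3 -0.6] turn 0.07
t 23.25 p [ 607.  -106.1   28.8] F [-4.9 -0.5  0.9] tau [-0.02  1.43  0.01] w 60.0
tilt x,z rows [-0.0026 -0.9998 -0.0179] xang 0.7000000000000028
23.3 [ 607.3 -106.2   28.7] [-4.7 -0.5  0.1] [ 0.02  1.27 -0.02] [-0.0028 -0.9998 -0.0174]
23.35 [ 606.9 -106.1   28.6] [-5.7 -0.2 -0.3] [ 0.07  1.18 -0.02] [-0.0027 -0.9999 -0.017 ]
23.4 [ 607.  -106.1   28.6] [-5.2 -0.   0.3] [-0.03  1.19 -0.  ] [-0.0026 -0.9998 -0.0173]
23.45 [ 607.  -106.2   28.5] [-4.9 -0.2 -0.6] [ 0.03  1.25 -0.03] [-0.0027 -0.9998 -0.0176]
```

```bash
python3 -m jog '[{"gripper":0.4,"linear":[0,-0.0012,-0.0046],"turn":0}]' >/dev/null; python3 d.py 605 -106.2 29.3 0.65|head -2; python3 -c "
from h import *
for i in range(4):
    camera('side'); s=readout.state(); print(s['t'],np.round(s['tool_pos'],1),np.round(s['contact_force'],1),np.round(s['wrist_torque'],2),np.round(s['orientation'][2],4),round(s['width'],1))
snap('scene','s8.png'); snap('wrist','w8.png')
i=cv2.imread('pics/s8.png'); cv2.imwrite('pics/s8y.png',cv2.resize(i[190:265,185:260],None,fx=8,fy=8,interpolation=cv2.INTER_CUBIC))
i=cv2.imread('pics/w8.png'); j=cv2.imread('pics/w5.png');f=lambda i:cv2.resize(i[195:260,240:404],None,fx=4.8,fy=4.8,interpolation=cv2.INTER_CUBIC)
cv2.imwrite('pics/w8a.png',np.vstack([f(j)[:285],f(i)[:285]]))"; python3 d.py 605 -106.2 29.3 0.65
```

```text
t 23.5333 p [ 608.6 -106.2   28.7] F [-9.2 -0.3 -2.3] tau [-0.1   2.07  0.11] w 59.5
tilt x,z rows [-0.002  -0.9999 -0.0118] xang 0.6899999999999977
23.5833 [ 608.9 -106.2   28.6] [-9.   0.2  1.5] [-0.03  1.96  0.05] [-0.0023 -0.9999 -0.0112] 59.9
23.6333 [ 608.7 -106.1   28.6] [-8.9 -0.   0.5] [0.05 1.82 0.13] [-0.0021 -0.9999 -0.0111] 60.1
23.6833 [ 608.5 -106.2   28.6] [-8.9  1.   0.9] [-0.01  1.88  0.03] [-0.0021 -0.9999 -0.0111] 59.8
23.7333 [ 608.5 -106.2   28.6] [-8.2  0.2  0.8] [-0.01  1.85  0.07] [-0.0021 -0.9999 -0.0111] 60.1
t 23.8333 p [ 608.5 -106.2   28.6] F [-9.1  0.2  0.2] tau [0.   1.82 0.04] w 59.4
tilt x,z rows [-0.0021 -0.9999 -0.0112] xang 0.7000000000000028
delta [ 0.  -0.7  3.5] turn 0.05
```

View pics/s8y.png

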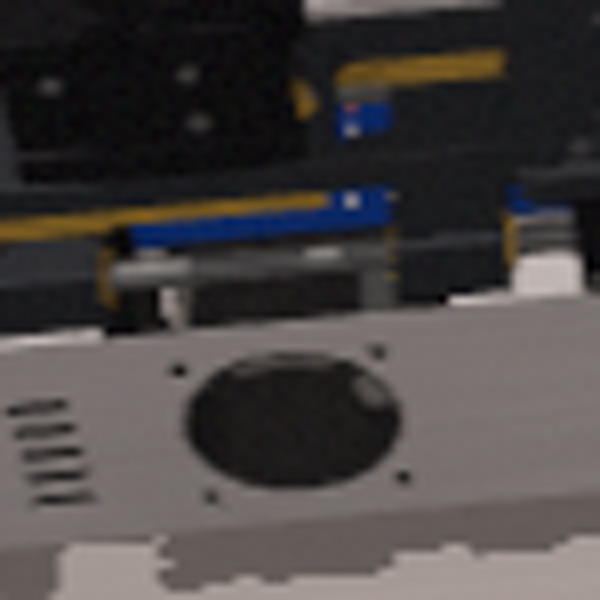

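View pics/w8a.png

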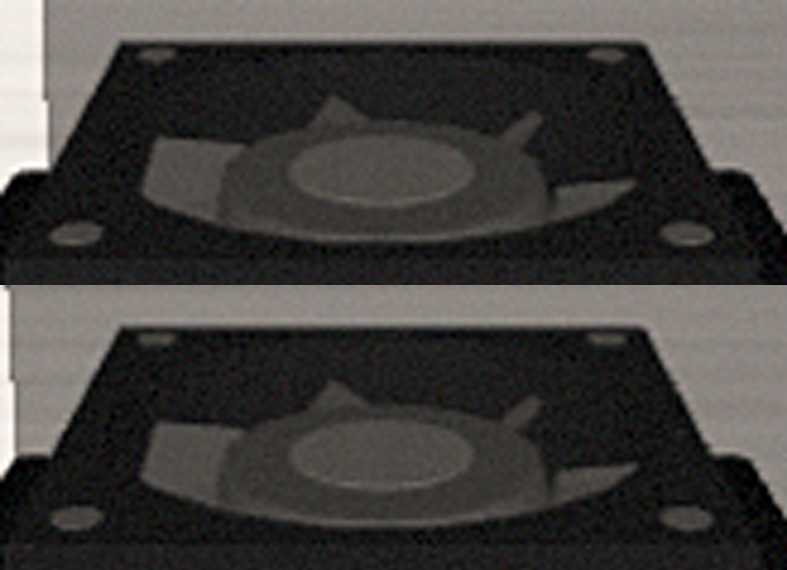

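The fan is flat: the pitch equals its value at the grip, nothing has slipped, and the push is about 8.9 N. It sits about 0.7 mm low, so I'll back off briefly, raise it slightly and repeat the stroke to reach 10 N.

```bash
python3 -m jog '[{"gripper":0.4,"linear":[0,0,0.008],"turn":0},{"gripper":0.4,"linear":[0,0,0.005],"turn":0},{"gripper":0.4,"linear":[0,0,0],"turn":0},{"gripper":0.4,"linear":[0,0,0],"turn":0},{"gripper":0.4,"linear":[0,0,0],"turn":0},{"gripper":0.4,"linear":[0,0,0],"turn":0},{"gripper":0.4,"linear":[0,0,0],"turn":0}]' >/dev/null; python3 d.py 603 -106.2 29.9 0.65;python3 -m jog '[{"gripper":0.4,"linear":[0,0,0],"turn":0},{"gripper":0.4,"linear":[0,0,0],"turn":0},{"gripper":0.4,"linear":[0,0,0],"turn":0}]' >/dev/null; python3 d.py 603 -106.2 29.9 0.65
```

```text
t 24.4167 p [ 599.3 -106.1   30. ] F [-0.   0.8 -2.3] tau [ 0.07  0.03 -0.04] w 59.7
tilt x,z rows [-0.003  -0.9997 -0.0226] xang 0.7099999999999937
delta [-0.1  0.1 -3.7] turn 0.06
t 24.6667 p [ 600.4 -106.    30.4] F [-0.5 -0.2 -3.1] tau [ 0.01  0.02 -0.04] w 60.0
tilt x,z rows [-0.0031 -0.9997 -0.0243] xang 0.730000000000004
delta [-0.2  0.5 -2.6] turn 0.08
```

```bash
python3 -m jog '[{"gripper":0.4,"linear":[0,0.0003,-0.001],"turn":0},{"gripper":0.4,"linear":[0,0.0003,-0.001],"turn":0},{"gripper":0.4,"linear":[0,0.0002,-0.001],"turn":0},{"gripper":0.4,"linear":[0,0,0],"turn":0},{"gripper":0.4,"linear":[0,0,0],"turn":0},{"gripper":0.4,"linear":[0,0,0],"turn":0}]' >/dev/null; python3 d.py 604.4 -106.2 29.9 0.65
```

```text
t 25.1667 p [ 603.9 -105.9   29.4] F [ 0.3 -0.3 -2.1] tau [ 0.05 -0.02 -0.  ] w 59.9
tilt x,z rows [-0.0033 -0.9997 -0.0243] xang 0.730000000000004
delta [-0.3 -0.5 -0.5] turn 0.08
```

```bash
python3 -m jog '[{"gripper":0.4,"linear":[-0.0002,-0.0006,-0.0003],"turn":0.05},{"gripper":0.4,"linear":[0,0,0],"turn":0},{"gripper":0.4,"linear":[0,0,0],"turn":0}]' >/dev/null; python3 d.py 604.4 -106.2 29.9 0.65;  python3 -m jog '[{"gripper":0.4,"linear":[0,-0.0003,-0.0035],"turn":0}]' >/dev/null; python3 -c "
from h import *
for i in range(3):
    camera('side'); s=readout.state(); print(s['t'],np.round(s['tool_pos'],1),np.round(s['contact_force'],1),np.round(s['wrist_torque'],2),np.round(s['orientation'][2],4))"
```

```text
t 25.4167 p [ 604.1 -106.2   29.9] F [ 0.4 -0.1 -2.3] tau [0.   0.03 0.01] w 60.0
tilt x,z rows [-0.0032 -0.9997 -0.024 ] xang 0.6700000000000017
delta [ 0.   0.  -0.3] turn 0.02
25.55 [ 606.7 -106.2   30. ] [-3.6  0.1  0.5] [-0.02  1.02  0.01] [-0.0032 -0.9998 -0.0212]
25.6 [ 606.4 -106.2   29.9] [-3.7  0.2 -0.3] [0.06 0.98 0.04] [-0.0031 -0.9998 -0.021 ]
25.65 [ 606.4 -106.2   29.9] [-4.1 -0.4 -1.1] [0.06 0.97 0.09] [-0.0031 -0.9998 -0.0213]
```

```bash
python3 -m jog '[{"gripper":0.4,"linear":[0,0,-0.003],"turn":0}]' >/dev/null; python3 -c "
from h import *
for i in range(3):
    camera('side'); s=readout.state(); print(s['t'],np.round(s['tool_pos'],1),np.round(s['contact_force'],1),np.round(s['wrist_torque'],2),np.round(s['orientation'][2],4))"
```

```text
25.7833 [ 607.8 -106.3   29.5] [-6.7  0.5  1. ] [0.02 1.63 0.04] [-0.0027 -0.9999 -0.0171]
25.8333 [ 607.6 -106.3   29.4] [-6.1  0.8  0.2] [0.06 1.6  0.12] [-0.0027 -0.9999 -0.0168]
25.8833 [ 607.5 -106.3   29.4] [-5.5 -0.1  0.1] [-0.01  1.53  0.04] [-0.0027 -0.9999 -0.0168]
```

```bash
python3 -m jog '[{"gripper":0.4,"linear":[0,-0.001,-0.005],"turn":0}]' >/dev/null; python3 -c "
from h import *
for i in range(5):
    camera('side'); s=readout.state(); print(s['t'],np.round(s['tool_pos'],1),np.round(s['contact_force'],1),np.round(s['wrist_torque'],2),np.round(s['orientation'][2],4))"
```

```text
26.0167 [ 609.4 -106.3   29.4] [-10.5  -0.6   2.8] [0.05 2.06 0.14] [-0.0021 -1.     -0.0093]
26.0667 [ 609.2 -106.3   29.4] [-10.5   0.7   1.6] [0.1  2.03 0.13] [-0.0019 -1.     -0.0092]
26.1167 [ 609.1 -106.3   29.4] [-10.    0.4   2.4] [0.1  1.94 0.11] [-0.0019 -1.     -0.0092]
26.1667 [ 609.  -106.3   29.4] [-9.6  0.9  1.5] [0.1  1.91 0.14] [-0.0018 -1.     -0.0093]
26.2167 [ 609.  -106.3   29.4] [-9.5  0.7  1.6] [0.11 1.9  0.18] [-0.0019 -1.     -0.0094]
```

The push is about 9.7 N, with the height right and the fan flat. I'll hold this target for more than 3 s and watch it with the cameras.

```bash
python3 -c "
from h import *
L=[]
for i in range(78):
    camera('side'); s=readout.state(); L.append(np.r_[s['t'],s['tool_pos'],s['contact_force'],s['orientation'][2][2],s['width']])
L=np.array(L)
for k in range(0,78,13): print(L[k:k+13].mean(0).round(3))
print('Fx min/max',L[:,4].min(),L[:,4].max())
snap('scene','s9.png'); snap('wrist','w9.png')
i=cv2.imread('pics/s9.png'); cv2.imwrite('pics/s9y.png',cv2.resize(i[190:265,185:260],None,fx=8,fy=8,interpolation=cv2.INTER_CUBIC))"
```

```text
[ 2.65670e+01  6.08980e+02 -1.06323e+02  2.93960e+01 -9.85000e+00
  1.20000e-02  1.53600e+00 -9.00000e-03  5.98160e+01]
[ 2.72170e+01  6.08975e+02 -1.06306e+02  2.93960e+01 -9.68100e+00
  2.27000e-01  1.56700e+00 -9.00000e-03  5.98880e+01]
[ 2.78670e+01  6.08980e+02 -1.06318e+02  2.93950e+01 -9.75800e+00
  2.37000e-01  1.51800e+00 -9.00000e-03  5.97940e+01]
[ 2.85170e+01  6.08975e+02 -1.06320e+02  2.93880e+01 -9.85400e+00
  1.49000e-01  1.38800e+00 -9.00000e-03  5.98630e+01]
[ 2.91670e+01  6.08982e+02 -1.06313e+02  2.93990e+01 -9.61900e+00
 -5.70000e-02  1.50200e+00 -9.00000e-03  5.98670e+01]
[ 2.98170e+01  6.08977e+02 -1.06310e+02  2.93970e+01 -9.92300e+00
  3.86000e-01  1.76900e+00 -9.00000e-03  5.97370e+01]
Fx min/max -11.062086101454678 -8.72941749646435
```

View pics/s9y.png

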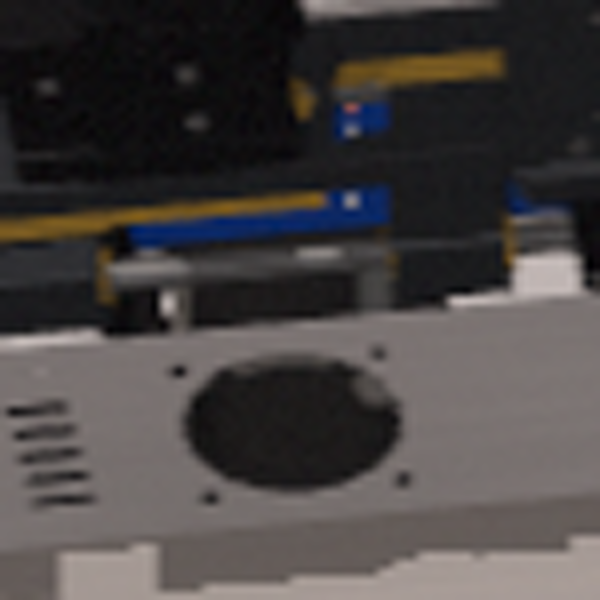

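View pics/w9.png

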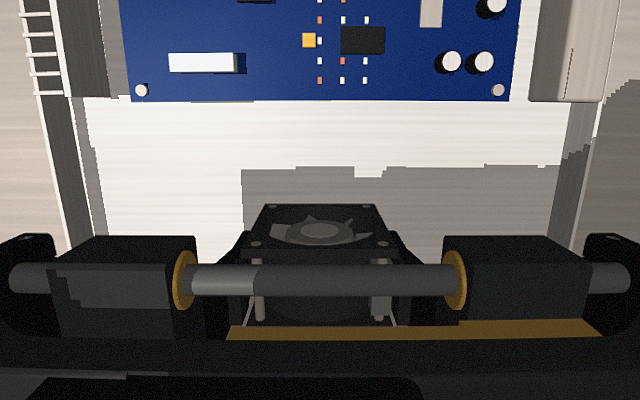

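View pics/s9.png

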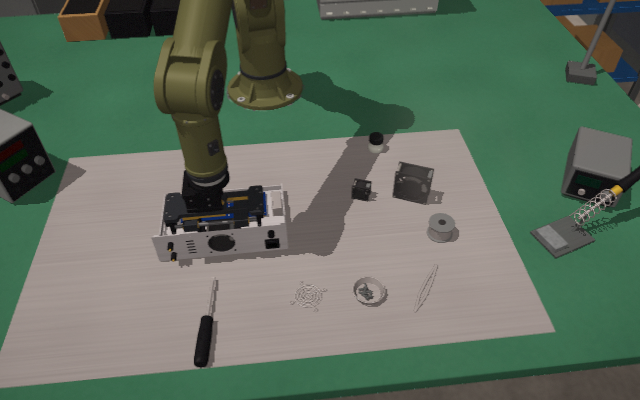

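The fan fills the opening at (293,420) in the zoom, all four screw holes look dark against it, and nothing else has moved. The push has held steady at about 9.8 N for 3.9 s, so I'm handing in.

```bash
python3 -c "
from h import *
print(order.hand_in()); s=readout.state(); print(s['t'],np.round(s['tool_pos'],1),np.round(s['contact_force'],1),s['width'])"
```

```text
the job is handed in; nothing more can be done
None
the job is handed in; nothing more can be done
```

The 60 mm fan is in place and handed in, still gripped and pressed against the inside of the rear panel at about 9.8 N. I gripped it with 24 N and lifted it into the chassis upright. It was handed in at about 30 s of the 48 s allowed.

**Last checks**
- **Push:** it averaged 9.6 to 9.9 N over 3.9 s (readings from 8.7 to 11.1 N), with no drift in position.
- **Flatness:** the tool's pitch was within 0.1° of its value when I gripped the fan, so the outlet face should be flat. The yaw matches the panel's estimated 0.65° to about 0.1°.
- **Height:** the fan's centre is about 42.1 mm up, against 42 mm for the opening. That leaves its underside about 4 mm above the chassis floor.
- **Sideways:** the scene-camera fits put the offset at about 0.1 mm, good to roughly 0.5 mm. The two cameras disagreed by about 1 mm on the fan's sideways position. I went by the scene camera, because it sees both the fan and the panel.
- **Screw holes:** I could not see the fan's corner holes once it was behind the panel, so their match with the panel's holes comes from those fits and not from a direct view.
- **Surroundings:** the other objects look unmoved in the final picture.

**What needed mending:** my first push tilted the tool by about 2.8° from flat, and a second left the fan 0.7 mm low at about 9 N. I backed off after each and pressed again before the final hold. I never put the fan down or let it go.

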